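# Tip counted door knobs into the stock box

## Robot

A 6-joint arm with a two-finger parallel gripper is mounted at the origin on the work surface. World frame = base frame: x ahead of the robot, y to its left, z up, the work surface at z = 0. Lengths are in mm, angles in rad, forces in N, time in s.
With the tool pointing down it reaches from about 350 to 975 mm from the base axis. Payload 7.1 kg.
Tool frame: the origin (TCP) lies between the finger pads; the fingertips stand 8 mm ahead of it and the grasp point (between the pads) lies 11 mm behind it; x points along the fingers, y is the direction in which the jaws open and shut, and the axes are right-handed (so a half turn about x gives the same grasp; the last joint's range is limited). The gripper opens to 88 mm and grips with 3 to 60 N. Pads are 20 mm wide; open, the fingers measure 115 mm over their backs; the gripper's body (75 mm by 178 mm) begins 61 mm behind the grasp point.
Start: joints at [-0.019, 0.423, 1.63, -0, 1.089, -0.019], TCP at [624.984, 0.026, 230.675] pointing down, gripper open.
Joint ranges: [-3, 3], [-0.9, 2.11], [0.09, 2.58], [-1.31, 4.45], [0.11, 2.69], [-2.54, 2.54]. Speed limits (rad/s): [2.39, 2.39, 3.01, 3.14, 3.14, 3.14].

## Interface

Orientations are given as a rotation vector (axis times angle).
In Python, from workcell import ctrl gives the robot as it stands.
- The arm moves only by the tool apply_moves, never from a script. Its argument "increments" is a list of rows, each an object with "gripper": the opening in per cent of the stroke, from 0 (shut) to 100 (fully open); "delta_pos": the shift along the tool's x, y, z in cm, a list of three; "dr": the turn, a rotation vector about the tool's x, y, z in rad, a list of three. In form: [{"gripper": gripper, "delta_pos": [dx, dy, dz], "dr": [ax, ay, az]}, ...]. A call has exactly 5 rows; each row shifts and turns the commanded pose from where the row before left it, along the tool's axes as they then stand; what a row does not reach is not made up. A row lasts 1/12 s, in which the tool goes at most 41.7 mm and 7.16 degrees, less where a joint would pass 70% of its speed; a pose out of reach is approached as far as the arm can. A call with a gripper value outside its range is refused whole. The fingers move at their own pace and stop on an object; the grip force is fixed at half the most. Time passes only in rows, so rows that do not move let the fingers close, or fill a call up. It gives the time, the measured TCP pose, the force and the opening at its end, in the units of the state.
- ctrl.get_obs(): the state, without advancing time (a new reading comes with each control period).
- ctrl.get_image(name): name is "scene" or "side" or "wrist"; returns a dict with "img" (420x560x3 uint8, red, green, blue), "range_z" (420x560 float32, mm along the optical axis (not along the pixel's ray), 0 where there is no reading), "mtx" (3x3 intrinsics, pixels), "rvec" (rotation vector, rad) and "tvec" (3), from world to camera coordinates, as OpenCV has them. Camera axes: x right, y down, z forward; pixel columns grow to the right and rows downward; lengths in mm; the calibration is good to about 2 mm. The wrist camera is an equidistant fisheye: a pixel r from the principal point sees the ray r / f radians off the axis. A picture is of the moment at which its call begins.
- ctrl.close_job(): hands the job in, once; it reports no verdict.
The state is a dict: "t": time; "qpos": joint angles; "qvel": joint speeds; "joint_torque": joint torques, N m; "ee_pos": TCP position; "orientation": TCP orientation; "ft_force": force on the tool from outside, world axes, zero at the start; "moment": the same for the moment, N m; "width": finger opening in mm.
Only numpy, scipy, OpenCV 4.12 (cv2) and the standard library are available. Lean on these libraries where they do the work, as an engineer would, in place of code of your own. Each camera call takes 0.05 s, during which the arm holds its last target. There are 200 camera calls.

## Task

The orange tub on the bench scale holds three counted brass door knobs. Pick the tub up by its handle and tip it so that all three knobs drop into the open cardboard stock box, then set the tub back upright on the scale's steel platform without dropping it, and only then lower the box's lid gently until it is fully closed. Leave the carton, the tape roll and the door lever where they are.

Things in the scene. Friction and masses are not known exactly. Their poses are not given: they have to be found in the camera images.
- scale: Grey bench scale, fixed, left or right of the work area. Origin on the bench under the centre of its square steel platform (240 x 240 mm, top 45 mm above the bench). Grey housing 34 mm high, 250 mm wide (y), from 185 mm in front (-x) to 125 mm behind (+x) of the origin; display strip on the -x side, the robot's side at yaw 0.
- scale_top (a point): Centre of the platform's top face, where the tub stands.
- stockbox: Open cardboard-brown stock box fixed to the bench, on the other side from the scale. 200 mm (its x) x 220 mm (its y) x 100 mm high, rigid walls 6 mm, floor 6 mm thick. Origin at the centre of its underside, z up, -x side (with a green and white label) towards the robot.
- box_mouth (a point): Centre of the box's mouth, level with its rim, 100 mm above the bench.
- lid (a joint): Angle of the box's lid in rad: 0 closed flat on the rim, about 1.5 to 1.7 (near upright) at the start, 1.9 fully back. A flat 200 x 220 x 7 mm board, 150 g, hinged along the box's far (+x) rim. A stiff hinge (about 0.22 N m) keeps it where it is left; pushing near its free edge takes about 2 N, and it does not fall by itself.
- lid_hinge (a point): Middle of the hinge line (along the box's y), on the far rim, 100 mm above the bench. With the lid closed the board extends from here 200 mm along the box's -x, its underside at this height.
- lid_edge (a point): Middle of the lid's free edge, half way through its thickness, 200 mm from the hinge line. It turns with the lid.
- tub: Orange round open tub, loose, about 160 g, on the scale. 112 mm across at the bottom, 144 mm at the rim, 100 mm high, wall 4, floor 5 mm. Origin: centre of its underside, z towards the mouth. A straight black handle points along its -x (towards the robot within 0.5 rad).
- tub_grip (a point): Middle of the handle: 112 mm along -x from the tub's axis, 80 mm above its underside; a grasp closing along the tub's y fits here. Its axes are the tub's. The handle is a level rectangular bar 16 mm wide (tub's y), 28 mm high (66 to 94 mm above the underside), from the wall (69 mm from the axis) to 150 mm from the axis.
- tub_mouth (a point): Centre of the tub's mouth, 100 mm above its underside.
- knob1: Brass door knob, one of three alike, loose in the tub at the start: about 70 g, 58 mm tall, round head 46 mm across, neck 24 mm, foot 42 mm across. Origin at the centre of its foot, z along its axis to the head.
- knob2: Brass door knob, one of three alike, loose in the tub at the start: about 70 g, 58 mm tall, round head 46 mm across, neck 24 mm, foot 42 mm across. Origin at the centre of its foot, z along its axis to the head.
- knob3: Brass door knob, one of three alike, loose in the tub at the start: about 70 g, 58 mm tall, round head 46 mm across, neck 24 mm, foot 42 mm across. Origin at the centre of its foot, z along its axis to the head.
- knob1_mid (a point): Middle of knob1, on its axis 30 mm above the foot.
- knob2_mid (a point): Middle of knob2, on its axis 30 mm above the foot.
- knob3_mid (a point): Middle of knob3, on its axis 30 mm above the foot.
- carton: sealed brown carton, 70 x 110 x 70 mm high, loose; origin at the centre of its underside. A bystander, leave alone.
- tape: roll of clear packing tape lying flat, 104 mm across, 48 mm high, loose; origin at the centre of its underside. A bystander, leave alone.
- doorlever: steel door lever standing on its round rose (60 mm across), 58 mm high, its 125 mm arm reaching 112 mm from the rose's axis along its own +y, loose; origin at the centre of the rose's underside. A bystander, leave alone.
Things that resemble listed ones, but are neither listed nor needed, are in the scene too. What is shaped like the knob1 but turquoise is not meant.

How it is judged:
By the outcome, as a careful person would: the job done as asked, in the order asked, and still so for the second after the job is handed in, with the robot touching nothing.
It also fails if it takes over 72 s, if anything falls off the work surface, if the arm or the gripper's body presses on something with over 40 N, if the wrist force passes 120 N, or if a joint passes its speed limit or range.

## Working session

There is one attempt and no reset: what is moved stays moved. The work goes in short steps, Python scripts to look and compute and a tool call to move; the robot and the scene stay as the last step left them, time stands still between calls to the robot, and variables do not carry over. Pictures are saved under pics/ and viewed, about 8 in all and at most 12, crops included, and the job is handed in when it is done.

Besides the shell and the picture viewer there is one more tool, called after "Request:" as name([rows], argument=value, ...), one row to a line, values as JSON. apply_moves: Moves the arm, as the interface text tells. Its arguments: {"type":"object","properties":{"increments":{"type":"array","items":{"type":"object","properties":{"gripper":{"type":"number"},"delta_pos":{"type":"array","items":{"type":"number"}},"dr":{"type":"array","items":{"type":"number"}}}}}},"required":["increments"]}

```bash
mkdir -p pics
cat > h.py <<'E'
import numpy as np, cv2
from scipy.spatial.transform import Rotation as R
from workcell import ctrl
def cap(name,fn):
    d=ctrl.get_image(name); np.savez('pics/'+fn+'.npz',**d)
    cv2.imwrite('pics/'+fn+'.png',d['img'][:,:,::-1]); return d
def cloud(d):
    z=d['range_z']; K=d['mtx']; v,u=np.indices(z.shape)
    P=np.stack([(u-K[0,2])/K[0,0]*z,(v-K[1,2])/K[1,1]*z,z],-1)
    M=cv2.Rodrigues(np.array(d['rvec'],float))[0]
    W=(P-np.array(d['tvec']).ravel())@M
    W[z<=0]=np.nan; return W
E
python3 - <<'E'
from h import *
a=cap('scene','s1');b=cap('side','d1')
cv2.imwrite('pics/both.png',cv2.resize(np.vstack([a['img'],b['img']])[:,:,::-1],None,fx=.71,fy=.71))
for d in(a,b):
    M=cv2.Rodrigues(np.array(d['rvec'],float))[0];print(-M.T@np.ravel(d['tvec']),M[2],(d['range_z']>0).mean())
print(ctrl.get_obs())
E
```

```text
[ 937.30022707  527.37544539 1176.48164348] [-0.27775671 -0.4218645  -0.86306521] 0.9959183673469387
[-289.35506294 -863.37316792  979.73100655] [ 0.57665249  0.58462705 -0.57068653] 0.9945493197278912
{'t': 0.1, 'qpos': array([-1.89999441e-02,  4.23766424e-01,  1.63057673e+00, -2.91078080e-06,
        1.08859533e+00, -1.89802666e-02]), 'qvel': array([ 0.00039691, -0.00092419, -0.00161991,  0.00055698,  0.00061506,
       -0.00021771]), 'joint_torque': array([ 6.49496542e-04, -5.45618248e+01, -2.74323839e+01,  6.46709581e-02,
        1.88581715e-02,  1.54216096e-06]), 'ee_pos': array([6.24527696e+02, 3.39508382e-02, 2.29992647e+02]), 'orientation': array([ 1.20859348,  1.2101987 , -1.21019307]), 'ft_force': array([-0.10471922,  0.51032952, -0.36343213]), 'moment': array([ 0.00771393, -0.00627227, -0.02651345]), 'width': 87.67644082003068}
```

View pics/s1.png

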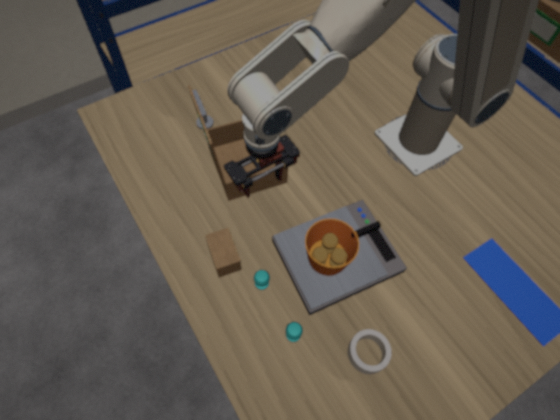

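View pics/d1.png

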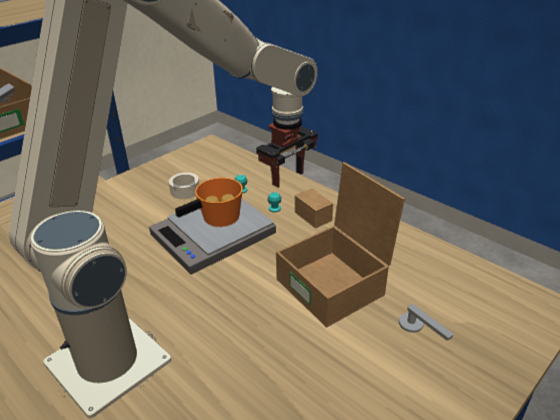

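The scene view shows the scale with the tub (331,247), its handle (368,229), and the knobs. The side view shows the open box (332,265) with its lid upright, and the lever beyond it. Next I measure poses from the depth clouds.

Run:
```python
from h import *
from scipy.optimize import least_squares
d1=dict(np.load('pics/s1.npz'));d2=dict(np.load('pics/d1.npz'))
W1=cloud(d1);W2=cloud(d2)
print(R.from_rotvec([1.2086,1.21,-1.21]).as_matrix().round(3))
for nm,W,d in(('scene',W1,d1),('side',W2,d2)):
    hsv=cv2.cvtColor(d['img'],cv2.COLOR_RGB2HSV);z=W[...,2]
    print(nm)
    with np.errstate(invalid='ignore'):
        om=(hsv[...,0]<14)&(hsv[...,1]>190)&(hsv[...,2]>90)&(z>45)&(z<170)&(W[...,1]>60)
        P=W[om]; top=P[P[:,2]>140]
        print('rim n',len(top),P[:,2].max())
        if len(top)>8:
            # circle fit to the outermost
            f=least_squares(lambda c:np.hypot(top[:,0]-c[0],top[:,1]-c[1])-70,top[:,:2].mean(0),loss='soft_l1');print('tub c',f.x,np.abs(f.fun).mean())
        c=f.x
        bm=(hsv[...,2]<60)&(z>120)&(z<152)&(np.hypot(W[...,0]-c[0],W[...,1]-c[1])<165)&(W[...,0]<c[0]-50)
        B=W[bm];print('handle',len(B),B.mean(0),np.median(B[B[:,2]>134],0))
        t=B[B[:,2]>134]
        print('dir',np.linalg.svd(t[:,:2]-t[:,:2].mean(0))[2][0], (c-t[:,:2].mean(0)), t[:,2].max())
        # scale platform
        sm=(abs(z-45)<4)&(W[...,1]>50)&(hsv[...,1]<60);S=W[sm][:,:2].astype(np.float32);print('plat',cv2.minAreaRect(S))
        bx=(abs(z-100)<5)&(W[...,1]<0)&(W[...,0]<720)&(W[...,0]>350)&(hsv[...,0]<25);S=W[bx][:,:2].astype(np.float32);print('rim',len(S),cv2.minAreaRect(S))
        if nm=='side':
            lb=(z>125)&(W[...,1]<-60)&(W[...,0]>480)&(hsv[...,0]<25)&(hsv[...,1]>70)
            lb&=(np.indices(z.shape)[0]>165); L=W[lb];L=L[np.isfinite(L[:,0])]
            m=np.median(L,0);print('lid',len(L),L.min(0),L.max(0),np.linalg.svd(L-L.mean(0),full_matrices=False)[2][2],m)
for nm,W,pts in(('scene',W1,[(331,240),(320,256),(340,256)]),):
    for u,v in pts: print(W[v,u])
for u,v in [(340,168),(399,205),(395,263),(336,230),(278,263),(331,293),(386,265)]: print((u,v),W2[v,u])
```

```text
[[-0.001  1.     0.   ]
 [-0.     0.    -1.   ]
 [-1.    -0.001  0.   ]]
scene
rim n 0 139.2667997709102Traceback (most recent call last):
  File "<stdin>", line 16, in <module>
NameError: name 'f' is not defined
```

Run:
```python
from h import *
from scipy.optimize import least_squares
np.set_printoptions(precision=1,suppress=True)
for nm in('s1','d1'):
    d=dict(np.load(f'pics/{nm}.npz'));W=cloud(d);hsv=cv2.cvtColor(d['img'],cv2.COLOR_RGB2HSV);z=W[...,2];print(nm)
    with np.errstate(invalid='ignore'):
        om=(hsv[...,0]<14)&(hsv[...,1]>150)&(z>50)&(z<165)&(W[...,1]>60)&(W[...,0]>300)
        P=W[om];print('orange',len(P),np.percentile(P,[1,50,99],axis=0).tolist())
        zz=np.percentile(P[:,2],99); top=P[P[:,2]>zz-8]
        f=least_squares(lambda c:np.hypot(top[:,0]-c[0],top[:,1]-c[1])-71,P[:,:2].mean(0),loss='soft_l1');c=f.x
        print('tub c',c,len(top),zz,np.abs(f.fun).mean())
        bm=(hsv[...,2]<70)&(z>112)&(z<155)&(np.hypot(W[...,0]-c[0],W[...,1]-c[1])<165)&(np.hypot(W[...,0]-c[0],W[...,1]-c[1])>74)
        B=W[bm];
        if len(B)>5:
            t=B[B[:,2]>np.percentile(B[:,2],97)-8];v=c-np.median(t[:,:2],0)
            print('handle',len(B),len(t),np.median(t,0),t.min(0),t.max(0),'yaw',np.arctan2(v[1],v[0]),np.linalg.svd(t[:,:2]-t[:,:2].mean(0))[2][0])
        sm=(abs(z-45)<4)&(W[...,1]>0)&(hsv[...,1]<80)&(W[...,0]>300);print('plat',cv2.minAreaRect(W[sm][:,:2].astype(np.float32)))
        bx=(abs(z-100)<5)&(W[...,1]<0)&(W[...,0]<850)&(W[...,0]>300)&(hsv[...,0]<25);S=W[bx]
        if len(S)>5: print('rim',len(S),S.min(0),S.max(0),cv2.minAreaRect(S[:,:2].astype(np.float32)))
        if nm=='d1':
            for u,v in [(343,170),(397,206),(393,258),(337,234),(280,263),(331,297),(385,268),(390,262),(365,200),(365,225),(350,200),(380,240)]: print((u,v),W[v,u],d['img'][v,u])
```

```text
s1
orange 1107 [[469.0332947263759, 135.41528773978925, 56.49289400317954], [497.532424820081, 178.76037117902266, 104.8998826696522], [599.0853066458394, 262.87181373018666, 141.21964685407502]]
tub c [539.3 203.7] 120 141.21964685407502 1.6288100451045353
handle 182 128 [424.1 217.  139.1] [390.4 206.8 134.9] [460.1 226.4 145.2] yaw -0.1151042033423991 [ 1.  -0.1]
plat ((557.0364990234375, 291.3626403808594), (452.49908447265625, 385.76947021484375), 88.31581115722656)
rim 198 [ 508.6 -346.6   95.1] [ 678.6 -108.   104.9] ((587.0968017578125, -227.55532836914062), (225.13424682617188, 149.80506896972656), 80.45553588867188)
d1
orange 1539 [[465.2575971955687, 132.36668836780478, 52.31367807204249], [527.5904013344202, 188.8579069293237, 111.19456541928172], [601.2428532515146, 270.43310333168654, 143.6209724351209]]
tub c [532.8 200.5] 207 143.6209724351209 2.827295164549072
handle 224 100 [422.1 212.4 136. ] [384.  198.6 131.6] [458.7 226.2 142.1] yaw -0.10631081784721451 [-1.   0.1]
plat ((830.2217407226562, 1287.2120361328125), (2397.279541015625, 1334.2138671875), 49.94207763671875)
rim 770 [ 433.6 -347.7   95. ] [675.  -94.7 105. ] ((554.2083129882812, -219.6936798095703), (225.29673767089844, 206.6234893798828), 79.07917022705078)
(343, 170) [ 689.  -142.1  278.2] [90 66 42]
(397, 206) [ 647.9 -338.   272.5] [86 64 41]
(393, 258) [ 776.7 -275.5   -2.9] [169 148 110]
(337, 234) [ 663.7 -153.4   85.1] [78 58 38]
(280, 263) [ 472.5 -113.2   74. ] [76 57 36]
(331, 297) [ 446.8 -307.9   95.5] [101  76  50]
(385, 268) [ 619.6 -343.6   98.4] [121  93  62]
(390, 262) [ 633.4 -347.7  112.2] [97 75 51]
(365, 200) [ 664.1 -235.8  236.5] [89 66 44]
(365, 225) [nan nan nan] [93 70 46]
(350, 200) [ 673.  -182.9  208.7] [85 63 40]
(380, 240) [ 643.3 -305.5  155.1] [88 65 43]
```

```bash
python3 - <<'E'
import cv2,numpy as np
a=cv2.imread('pics/s1.png')[110:320,180:420];b=cv2.imread('pics/d1.png')[150:330,140:460]
cv2.imwrite('pics/c1.png',np.vstack([cv2.resize(a,(400,350))[:, :],cv2.resize(b,(400,225))]))
E
python3 - <<'E'
E
```

Request:
apply_moves([
  {"gripper": 100, "delta_pos": [0, -2.4, -2.65], "dr": [0, 0, 0]},
  {"gripper": 100, "delta_pos": [0, -2.4, -2.65], "dr": [0, 0, 0]},
  {"gripper": 100, "delta_pos": [0, -2.4, -2.65], "dr": [0, 0, 0]},
  {"gripper": 100, "delta_pos": [0, -2.4, -2.65], "dr": [0, 0, 0]},
  {"gripper": 100, "delta_pos": [0, -2.4, -2.65], "dr": [0, 0, 0]},
])

```text
t: 0.52
ee_pos: [503.4, 133.3, 230.3]
orientation: [1.209, 1.209, -1.21]
ft_force: [0.6, 1.2, 0.4]
width: 87.9
```

```bash
cat > rec.py <<'E'
from h import *
import json,sys
o=ctrl.get_obs()
r=dict(q=list(map(float,o['qpos'])),p=list(map(float,o['ee_pos'])),r=list(map(float,o['orientation'])))
open('rec.jsonl','a').write(json.dumps(r)+'\n')
print(np.round(r['q'],3),np.round(r['p'],1),'\n',R.from_rotvec(r['r']).as_matrix().round(3),o['t'],o['width'],o['ft_force'].round(1))
E
python3 rec.py
```

```text
[0.236 0.271 1.859 0.    1.012 0.237] [503.4 133.3 230.3] 
 [[-0.001  1.    -0.001]
 [-0.    -0.001 -1.   ]
 [-1.    -0.001  0.   ]] 0.5167 87.90677956338209 [0.6 1.2 0.4]
```

Request:
apply_moves([
  {"gripper": 100, "delta_pos": [0, -2.4, -2.65], "dr": [0, 0, 0]},
  {"gripper": 100, "delta_pos": [0, -2.4, -2.65], "dr": [0, 0, 0]},
  {"gripper": 100, "delta_pos": [0, -2.4, -2.65], "dr": [0, 0, 0]},
  {"gripper": 100, "delta_pos": [0, 0, 0], "dr": [0.1, 0.06, 0.06]},
  {"gripper": 100, "delta_pos": [0, 0, 0], "dr": [0.1, 0.06, 0.06]},
])

```text
t: 0.93
ee_pos: [432.3, 214.2, 230.7]
orientation: [1.489, 1.11, -1.201]
ft_force: [0.8, 0.0, -0.1]
width: 87.8
```

```bash
python3 rec.py
cat > kin.py <<'E'
from h import *
import json
from scipy.optimize import least_squares
# model: Rz(q1) Ry(q2).. frames: at zero arm straight up; forearm local z along link
def fk(q,k):
    h,a,L1,L2,L3,b=k[:6]; s4,s6=k[6:8]
    T=R.from_rotvec([0,0,q[0]]); p=np.array([0,0,h])
    p=p+T.apply([a,0,0]); T=T*R.from_rotvec([0,q[1],0]); p=p+T.apply([0,0,L1])
    T=T*R.from_rotvec([0,q[2],0]); p=p+T.apply([b,0,L2])
    T=T*R.from_rotvec([0,0,s4*q[3]])*R.from_rotvec([0,q[4],0])*R.from_rotvec([0,0,s6*q[5]])
    p=p+T.apply([0,0,L3]); return p,T*R.from_matrix(np.array(TOOL))
# tool: x=local z
TOOL=[[0,-1,0],[0,0,-1],[1,0,0]]
def fit():
    D=[json.loads(l) for l in open('rec.jsonl')]
    D.append(dict(q=[-.019,.4238,1.6306,0,1.0886,-.019],p=[624.5,0,230],r=[1.2086,1.2102,-1.2102]))
    best=None
    for s4 in(1,-1):
        for s6 in(1,-1):
            def f(k):
                e=[]
                for d in D:
                    p,T=fk(d['q'],list(k)+[s4,s6]); e+=list(p-d['p'])+list(300*(T.inv()*R.from_rotvec(d['r'])).as_rotvec())
                return np.r_[e,(np.array(k)-[400,0,450,450,200,0])*1e-3]
            s=least_squares(f,[400,0,450,450,200,0])
            if best is None or s.cost<best[0]: best=(s.cost,list(s.x)+[s4,s6])
    return best
if __name__=='__main__': c,k=fit(); print(c,np.round(k,1)); json.dump(list(map(float,k)),open('k.json','w'))
E
python3 kin.py
```

```text
[0.406 0.145 2.036 0.065 0.803 0.556] [432.3 214.2 230.7] 
 [[ 0.126  0.975 -0.182]
 [ 0.105 -0.195 -0.975]
 [-0.986  0.104 -0.127]] 0.9333 87.84291828114362 [ 0.8  0.  -0.1]
163.93142596220312 [-1.5317e+03 -6.8840e+02  1.2924e+03  2.0150e+02  4.7530e+02 -1.3004e+03
  1.0000e+00  1.0000e+00]
```

```bash
sed -i 's/\[400,0,450,450,200,0\])\*1e-3/[400,0,450,450,200,0])*np.array([.01,1,.01,.01,.01,1])/' kin.py
cat >> kin.py <<'E'
    for l in open('rec.jsonl'):
        d=json.loads(l);p,T=fk(d['q'],k);print(np.round(p-d['p'],1),(T.inv()*R.from_rotvec(d['r'])).as_rotvec().round(3))
E
python3 kin.py
```

```text
File "kin.py", line 29
    for l in open('rec.jsonl'):
IndentationError: unexpected indent
```

```bash
sed -i "s/^if __name__.*/if __name__=='__main__':\n    c,k=fit(); print(c,np.round(k,1)); json.dump(list(map(float,k)),open('k.json','w'))/" kin.py
python3 kin.py
```

```text
215.46307808453685 [ 1.952e+02 -6.000e-01  6.184e+02  4.183e+02  3.379e+02  3.000e-01
  1.000e+00  1.000e+00]
[  1.6 -11.9   0.6] [-0.  0. -0.]
[ 6.6 -8.3  3.2] [-0. -0. -0.]
```

```bash
sed -i 's/T.apply(\[a,0,0\])/T.apply([0,a,0])/; s/np.array(\[.01,1,.01,.01,.01,1\])/np.array([.01,.001,.01,.01,.01,1])/' kin.py; python3 kin.py
cat > ik.py <<'E'
from kin import *
k=json.load(open('k.json'))
lo=np.array([-3,-.9,.09,-1.31,.11,-2.54]);hi=np.array([3,2.11,2.58,4.45,2.69,2.54])
def ik(p,T,q0):
    f=lambda q:(lambda a:np.r_[a[0]-p,300*(a[1].inv()*T).as_rotvec()])(fk(q,k))
    s=least_squares(f,np.clip(q0,lo+1e-3,hi-1e-3),bounds=(lo,hi));return s.x,np.sqrt(2*s.cost)
def tool(yaw,slant,roll,flip):
    # handle frame: x along tub x ; tool x=(sin s,0,-cos s), tool y=+-tub y ; roll about tub x
    x=np.array([np.sin(slant),0,-np.cos(slant)]);y=np.array([0,flip,0.]);
    return R.from_euler('z',yaw)*R.from_euler('x',roll)*R.from_matrix(np.c_[x,y,np.cross(x,y)])
E
cat > try.py <<'E'
from ik import *
q0=json.loads(open('rec.jsonl').readlines()[-1])['q']
for flip in(1,-1):
  for s in(0,.3,.5,.7):
    T=tool(-.11,s,0,flip); g=np.array([433.6,213.4,125]); p=g+T.apply([11,0,0])
    best=min((ik(p,T,[.4,.3,2,j4,.9,j6]) for j4 in(0,3) for j6 in(-1.2,1.2)),key=lambda a:a[1])
    print('grasp',flip,s,best[0].round(2),round(best[1],1))
    for sgn in(1,-1):
      q=best[0];out=[]
      gp=np.array([445,-215,240.])
      for r in np.linspace(0,sgn*2.2,12):
        T=tool(-.11,s,r,flip);q,e=ik(gp+T.apply([11,0,0]),T,q);out.append(e)
      print('   roll',sgn,np.round(out,0),q.round(2))
E
python3 try.py
```

```text
8.906883917857943 [1.730e+02 1.220e+01 5.913e+02 4.295e+02 2.839e+02 2.000e-01 1.000e+00
 1.000e+00]
[1.5 0.6 0.5] [-0.  0. -0.]
[ 0.4 -0.5  1.2] [-0. -0. -0.]
grasp 1 0 [ 0.43  0.36  2.09 -0.    0.7  -1.03] 0.0
   roll 1 [ 0.  0.  0.  0.  0.  6. 21. 33. 44. 54. 62. 69.] [-0.83  0.95  1.83  1.17  2.35 -2.54]
   roll -1 [ 0.  0.  0.  0.  0.  0.  0.  4. 22. 34. 40. 38.] [ 0.02  1.    2.2  -1.31  2.2   0.12]
grasp 1 0.3 [ 0.53  0.3   2.24 -0.47  0.4  -0.52] 0.0
   roll 1 [ 0.  0.  0. 11. 23. 32. 39. 44. 47. 49. 51. 52.] [-0.92  0.91  2.    1.29  2.2  -2.54]
   roll -1 [  0.   0.   0.   0.   0.  24.  51.  74.  91. 100.  99.  87.] [ 0.07  1.11  2.41 -1.31  2.23  0.36]
grasp 1 0.5 [ 0.61  0.29  2.34 -1.22  0.34  0.29] 0.0
   roll 1 [ 0. 15. 30. 41. 49. 53. 55. 55. 54. 51. 48. 45.] [-0.96  0.87  2.12  1.39  2.1  -2.54]
   roll -1 [  0.   0.   0.   8.  37.  67.  95. 119. 137. 142. 131. 105.] [-0.05  1.28  2.58 -1.31  2.42  0.71]
grasp 1 0.7 [0.7  0.33 2.44 4.44 0.51 0.99] 0.0
   roll 1 [ 29.  52.  73.  93. 111. 127. 140. 151. 159. 164. 165. 162.] [-0.86  1.27  2.58  1.26  2.26  2.54]
   roll
[... 392 characters left out ...]
  roll 1 [0. 0. 0. 0. 0. 0. 0. 0. 0. 0. 0. 0.] [-0.91  0.96  2.06  1.22  2.22  0.36]
   roll -1 [  0.   0.   0.   0.   0.  24.  52.  79. 107. 133. 159. 183.] [ 0.23  0.75  2.16 -1.31  1.96  2.54]
grasp -1 0.5 [ 0.58  0.31  2.42  4.45  0.3  -2.26] 30.8
   roll 1 [0. 0. 0. 0. 0. 0. 0. 0. 0. 0. 0. 0.] [-0.95  0.93  2.17  1.35  2.12  0.38]
   roll -1 [  0.   0.   0.   8.  37.  67.  95. 120. 144. 167. 188. 207.] [ 0.33  0.72  2.26 -1.31  1.89  2.54]
grasp -1 0.7 [ 0.7   0.33  2.44  4.44  0.51 -2.15] 0.0
   roll 1 [0. 0. 0. 0. 0. 0. 0. 0. 0. 0. 0. 0.] [-0.99  0.89  2.29  1.47  2.03  0.4 ]
   roll -1 [  0.   0.   5.  31.  60.  98. 141. 183. 222. 259. 294. 327.] [-1.06 -0.36  2.58  2.08  0.66 -2.54]
```

```bash
cat > plan.py <<'E'
from ik import *
def rel(p,T,n):
    o=ctrl.get_obs();C=R.from_rotvec(o['orientation']);d=(C.inv()*T).as_rotvec()
    v=T.inv().apply(p-o['ee_pos'])/10; v0=C.inv().apply(p-o['ee_pos'])/10
    print('cur',o['ee_pos'].round(1),'shift in cur axes cm',v0.round(2),'in final axes',v.round(2),'rot',d.round(3),'min rows',max(np.linalg.norm(d)/.1249,np.linalg.norm(v)/4.17).round(1))
    print('per row n=%d'%n,(v0/n).round(2),(d/n).round(4))
E
cat > try2.py <<'E'
from ik import *
q0=[ 0.43,0.36,2.09,0,0.7,2.11]
for yaw in(-.11,-.4,-.6,-.8):
  c=np.array([535,-190]); h=c-97*np.array([np.cos(yaw),np.sin(yaw)]); gp=np.r_[h,225]
  out=[];Q=[];q=q0
  for r in np.linspace(0,2.1,12):
    T=tool(yaw,0,r,-1);q,e=ik(gp+T.apply([11,0,0]),T,q);out.append(e);Q.append(q)
  print(yaw,gp.round(0),np.round(out,0));print(Q[0].round(2),Q[6].round(2),Q[-1].round(2),np.abs(np.diff(Q,axis=0)).max(0).round(2))
E
python3 try2.py
python3 - <<'E'
from plan import *
g=np.array([537-97*.994,202+97*.11,125]);T=tool(-.11,0,0,-1);print(g)
rel(g+[0,0,105],T,12)
E
```

```text
-0.11 [ 439. -179.  225.] [0. 0. 0. 0. 0. 0. 0. 0. 0. 0. 0. 0.]
[-0.41  0.22  1.98  0.    0.94  1.27] [-0.82  0.57  1.88  0.76  1.63  0.5 ] [-0.81  0.97  1.94  1.    2.23  0.22] [0.1  0.08 0.03 0.21 0.13 0.22]
-0.4 [ 446. -152.  225.] [0. 0. 0. 0. 0. 0. 0. 0. 0. 0. 0. 0.]
[-0.35  0.21  1.99 -0.    0.94  1.62] [-0.85  0.49  2.06  0.97  1.45  0.53] [-0.83  0.95  2.12  1.18  2.13  0.07] [0.11 0.1  0.01 0.23 0.15 0.25]
-0.6 [ 455. -135.  225.] [0. 0. 0. 0. 0. 0. 0. 0. 0. 0. 0. 0.]
[-0.31  0.22  1.98  0.    0.94  1.86] [-0.85  0.43  2.18  1.14  1.32  0.52] [-0.82  0.95  2.24  1.32  2.09 -0.05] [0.11 0.11 0.04 0.25 0.17 0.27]
-0.8 [ 467. -120.  225.] [0. 0. 0. 0. 0. 0. 0. 0. 0. 0. 0. 0.]
[-0.28  0.23  1.97  0.    0.95  2.09] [-0.82  0.38  2.3   1.35  1.2   0.5 ] [-0.79  0.96  2.35  1.48  2.09 -0.2 ] [0.1  0.12 0.06 0.28 0.19 0.32]
[440.582 212.67  125.   ]
cur [432.3 214.2 230.7] shift in cur axes cm [0.16 0.83 0.01] in final axes [ 0.07  0.06 -0.84] rot [ 1.486 -0.181  0.011] min rows 12.0
per row n=12 [0.01 0.07 0.  ] [ 0.1238 -0.0151  0.0009]
```

Request:
apply_moves([
  {"gripper": 100, "delta_pos": [0, 0.05, 0], "dr": [0.0991, -0.012, 0.0007]},
  {"gripper": 100, "delta_pos": [0, 0.05, 0], "dr": [0.0991, -0.012, 0.0007]},
  {"gripper": 100, "delta_pos": [0, 0.05, 0], "dr": [0.0991, -0.012, 0.0007]},
  {"gripper": 100, "delta_pos": [0, 0.05, 0], "dr": [0.0991, -0.012, 0.0007]},
  {"gripper": 100, "delta_pos": [0, 0.05, 0], "dr": [0.0991, -0.012, 0.0007]},
])

```text
t: 1.35
ee_pos: [434.9, 211.0, 230.7]
orientation: [1.802, 0.795, -1.592]
ft_force: [0.8, 0.1, 0.9]
width: 87.9
```

Request:
apply_moves([
  {"gripper": 100, "delta_pos": [0, 0.05, 0], "dr": [0.0991, -0.012, 0.0007]},
  {"gripper": 100, "delta_pos": [0, 0.05, 0], "dr": [0.0991, -0.012, 0.0007]},
  {"gripper": 100, "delta_pos": [0, 0.05, 0], "dr": [0.0991, -0.012, 0.0007]},
  {"gripper": 100, "delta_pos": [0, 0.05, 0], "dr": [0.0991, -0.012, 0.0007]},
  {"gripper": 100, "delta_pos": [0, 0.05, 0], "dr": [0.0991, -0.012, 0.0007]},
])

```text
t: 1.77
ee_pos: [436.5, 209.1, 230.7]
orientation: [2.069, 0.386, -1.954]
ft_force: [1.1, -0.9, -0.1]
width: 87.9
```

Request:
apply_moves([
  {"gripper": 100, "delta_pos": [0, 0, 0], "dr": [0.0991, -0.012, 0.0007]},
  {"gripper": 100, "delta_pos": [0, 0, 0], "dr": [0.0991, -0.012, 0.0007]},
  {"gripper": 100, "delta_pos": [0, 0, 0], "dr": [0.0991, -0.012, 0.0007]},
  {"gripper": 100, "delta_pos": [0, 0, 0], "dr": [0.0991, -0.012, 0.0007]},
  {"gripper": 100, "delta_pos": [0, 0, 0], "dr": [0.0991, -0.012, 0.0007]},
])

```text
t: 2.18
ee_pos: [436.5, 209.1, 230.7]
orientation: [-2.16, 0.127, 2.166]
ft_force: [0.4, 0.8, -0.2]
width: 88.0
```

```bash
python3 rec.py
python3 - <<'E'
from plan import *
d=cap('wrist','w1')
g=np.array([537-97*.994,202+97*.11,125]);T=tool(-.11,0,0,-1)
rel(g-[0,0,11],T,5)
# expected handle outline drawn in the fisheye
M=cv2.Rodrigues(np.array(d['rvec'],float))[0];K=d['mtx']
im=d['img'][:,:,::-1].copy()
for dx in np.linspace(72,150,9):
    for dy in(-8,8):
        P=R.from_euler('z',-.11).apply([-dx,dy,94+45])+[537,202,0]; c=M@P+np.ravel(d['tvec'])
        th=np.arctan2(np.hypot(c[0],c[1]),c[2]);s=th/np.hypot(c[0],c[1])
        u,v=K[0,0]*c[0]*s+K[0,2],K[1,1]*c[1]*s+K[1,2]; cv2.circle(im,(int(u),int(v)),2,(0,255,0),-1)
cv2.imwrite('pics/w1o.png',im)
E
```

```text
[ 4.230e-01  2.170e-01  1.932e+00 -1.000e-03  9.960e-01  2.109e+00] [436.5 209.1 230.7] 
 [[-0.003 -0.115 -0.993]
 [-0.002 -0.993  0.115]
 [-1.     0.003  0.003]] 2.1833 87.98331825869006 [ 0.4  0.8 -0.2]
cur [436.9 209.1 230.7] shift in cur axes cm [11.67 -0.43 -0.36] in final axes [11.67 -0.39 -0.33] rot [-0.011  0.003 -0.003] min rows 2.8
per row n=5 [ 2.33 -0.09 -0.07] [-0.0022  0.0006 -0.0005]
```

View pics/w1o.png

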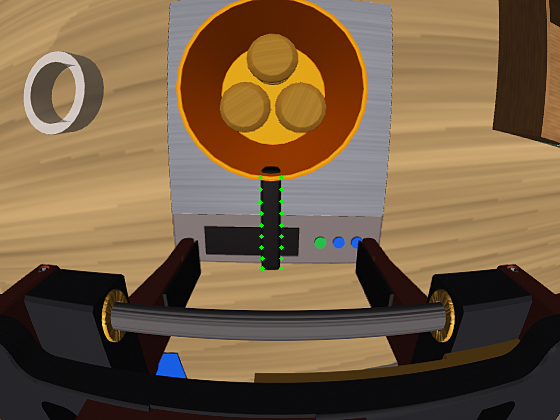

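The predicted handle outline (green, columns 262–281) lies on the real handle (262–281, rows 178–270), so I descend and grasp.

Request:
apply_moves([
  {"gripper": 100, "delta_pos": [2.9, -0.2, -0.2], "dr": [-0.005, 0, 0]},
  {"gripper": 100, "delta_pos": [2.9, -0.2, -0.16], "dr": [-0.006, 0, 0]},
  {"gripper": 100, "delta_pos": [2.9, 0, 0], "dr": [0, 0, 0]},
  {"gripper": 100, "delta_pos": [2.0, 0, 0], "dr": [0, 0, 0]},
  {"gripper": 100, "delta_pos": [0.95, 0, 0], "dr": [0, 0, 0]},
])

```text
t: 2.65
ee_pos: [439.0, 211.7, 111.8]
orientation: [-2.168, 0.11, 2.179]
ft_force: [0.2, 0.2, 0.5]
width: 87.9
```

Request:
apply_moves([
  {"gripper": 0, "delta_pos": [0, 0, 0], "dr": [0, 0, 0]},
  {"gripper": 0, "delta_pos": [0, 0, 0], "dr": [0, 0, 0]},
  {"gripper": 0, "delta_pos": [0, 0, 0], "dr": [0, 0, 0]},
  {"gripper": 0, "delta_pos": [0, 0, 0], "dr": [0, 0, 0]},
  {"gripper": 0, "delta_pos": [0, 0, 0], "dr": [0, 0, 0]},
])

```text
t: 3.07
ee_pos: [441.4, 212.9, 115.6]
orientation: [-2.172, 0.109, 2.17]
ft_force: [0.3, -0.5, 0.7]
width: 58.4
```

Request:
apply_moves([
  {"gripper": 0, "delta_pos": [0, 0, 0], "dr": [0, 0, 0]},
  {"gripper": 0, "delta_pos": [0, 0, 0], "dr": [0, 0, 0]},
  {"gripper": 0, "delta_pos": [0, 0, 0], "dr": [0, 0, 0]},
  {"gripper": 0, "delta_pos": [0, 0, 0], "dr": [0, 0, 0]},
  {"gripper": 0, "delta_pos": [0, 0, 0], "dr": [0, 0, 0]},
])

```text
t: 3.48
ee_pos: [440.7, 212.5, 114.5]
orientation: [-2.17, 0.11, 2.173]
ft_force: [-0.1, 1.1, 0.0]
width: 24.6
```

```bash
python3 rec.py
```

```text
[ 4.260e-01  4.090e-01  2.002e+00 -2.000e-03  7.330e-01  2.097e+00] [440.7 212.5 114.5] 
 [[-0.002 -0.099 -0.995]
 [-0.002 -0.995  0.099]
 [-1.     0.002  0.001]] 3.4833 24.591560710092548 [-0.1  1.1  0. ]
```

Close fully, then lift slowly.

Request:
apply_moves([
  {"gripper": 0, "delta_pos": [0, 0, 0], "dr": [0, 0, 0]},
  {"gripper": 0, "delta_pos": [0, 0, 0], "dr": [0, 0, 0]},
  {"gripper": 0, "delta_pos": [0, 0, 0], "dr": [0, 0, 0]},
  {"gripper": 0, "delta_pos": [0, 0, 0], "dr": [0, 0, 0]},
  {"gripper": 0, "delta_pos": [0, 0, 0], "dr": [0, 0, 0]},
])

```text
t: 3.9
ee_pos: [440.6, 212.5, 114.4]
orientation: [-2.17, 0.11, 2.173]
ft_force: [0.4, -0.1, 0.4]
width: 15.7
```

Request:
apply_moves([
  {"gripper": 0, "delta_pos": [0, 0, 0], "dr": [0, 0, 0]},
  {"gripper": 0, "delta_pos": [0, 0, 0], "dr": [0, 0, 0]},
  {"gripper": 0, "delta_pos": [-0.3, 0, 0], "dr": [0, 0, 0]},
  {"gripper": 0, "delta_pos": [-0.6, 0, 0], "dr": [0, 0, 0]},
  {"gripper": 0, "delta_pos": [-1.0, 0, 0], "dr": [0, 0, 0]},
])

```text
t: 4.32
ee_pos: [439.5, 212.0, 133.0]
orientation: [-2.167, 0.112, 2.177]
ft_force: [-0.1, -0.2, -3.2]
width: 15.9
```

Request:
apply_moves([
  {"gripper": 0, "delta_pos": [-1.0, 0, 0], "dr": [0, 0, 0]},
  {"gripper": 0, "delta_pos": [-1.0, 0, 0], "dr": [0, 0, 0]},
  {"gripper": 0, "delta_pos": [-0.6, 0, 0], "dr": [0, 0, 0]},
  {"gripper": 0, "delta_pos": [0, 0, 0], "dr": [0, 0, 0]},
  {"gripper": 0, "delta_pos": [0, 0, 0], "dr": [0, 0, 0]},
])

```text
t: 4.73
ee_pos: [441.0, 212.7, 160.1]
orientation: [-2.171, 0.11, 2.172]
ft_force: [0.7, 0.1, -3.0]
width: 15.7
```

Run:
```python
from h import *
o=ctrl.get_obs();print(o['ee_pos'],o['width'],o['ft_force'],o['moment'],o['t'])
d=cap('side','d2')
W=cloud(d);hsv=cv2.cvtColor(d['img'],cv2.COLOR_RGB2HSV)
cv2.imwrite('pics/d2c.png',cv2.resize(d['img'][100:270,120:320,::-1],None,fx=3,fy=3))
```

```text
[440.97272363 212.73676673 160.11175135] 15.716172000104553 [ 0.65338544  0.11737096 -2.99518483] [ 0.08424686  0.43257408 -0.0603777 ] 4.7333
```

View pics/d2c.png

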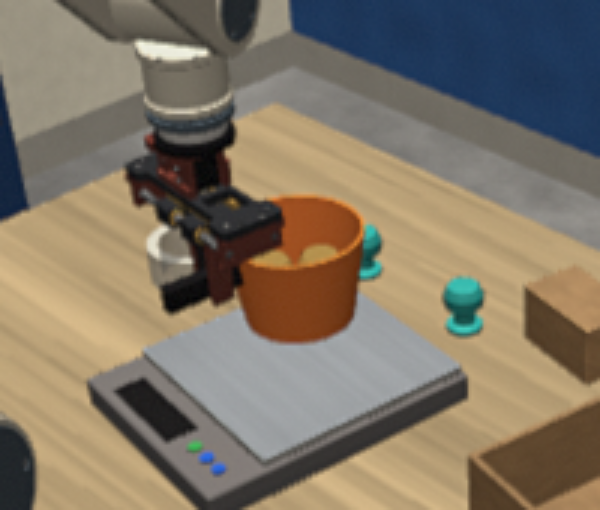

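Request:
apply_moves([
  {"gripper": 0, "delta_pos": [-0.8, 0.5, 0], "dr": [0, 0, 0]},
  {"gripper": 0, "delta_pos": [-1.6, 1.0, 0], "dr": [0, 0, 0]},
  {"gripper": 0, "delta_pos": [-1.6, 1.5, 0], "dr": [0, 0, 0]},
  {"gripper": 0, "delta_pos": [-1.6, 2.0, -0.2], "dr": [0, 0, 0]},
  {"gripper": 0, "delta_pos": [-1.2, 2.5, -0.3], "dr": [0, 0, 0]},
])

```text
t: 5.2
ee_pos: [438.2, 137.2, 228.7]
orientation: [-2.171, 0.108, 2.174]
ft_force: [0.2, -0.1, -3.1]
width: 15.7
```

Request:
apply_moves([
  {"gripper": 0, "delta_pos": [-0.5, 2.7, -0.5], "dr": [0, 0, 0]},
  {"gripper": 0, "delta_pos": [-0.3, 2.7, -0.5], "dr": [0, 0, 0]},
  {"gripper": 0, "delta_pos": [-0.2, 2.7, -0.5], "dr": [0, 0, 0]},
  {"gripper": 0, "delta_pos": [-0.1, 2.7, -0.5], "dr": [0, 0, 0]},
  {"gripper": 0, "delta_pos": [0, 2.7, -0.5], "dr": [0, 0, 0]},
])

```text
t: 5.62
ee_pos: [449.3, -0.8, 239.2]
orientation: [-2.17, 0.11, 2.174]
ft_force: [0.6, 0.4, -4.4]
width: 16.0
```

Request:
apply_moves([
  {"gripper": 0, "delta_pos": [0, 2.7, -0.4], "dr": [0, 0, 0]},
  {"gripper": 0, "delta_pos": [0, 2.7, -0.4], "dr": [0, 0, 0]},
  {"gripper": 0, "delta_pos": [0, 2.5, -0.4], "dr": [0, 0, 0]},
  {"gripper": 0, "delta_pos": [0, 2.2, -0.4], "dr": [0, 0, 0]},
  {"gripper": 0, "delta_pos": [0, 1.8, -0.3], "dr": [0, 0, 0]},
])

```text
t: 6.03
ee_pos: [456.3, -121.4, 239.1]
orientation: [-2.168, 0.112, 2.174]
ft_force: [0.5, -0.5, -3.5]
width: 15.6
```

Request:
apply_moves([
  {"gripper": 0, "delta_pos": [0, 1.1, 0], "dr": [0.04, 0, 0]},
  {"gripper": 0, "delta_pos": [0, 0.5, 0], "dr": [0.08, 0, 0]},
  {"gripper": 0, "delta_pos": [0, 0, 0], "dr": [0.1, 0, 0]},
  {"gripper": 0, "delta_pos": [0, 0, 0], "dr": [0.1, 0, 0]},
  {"gripper": 0, "delta_pos": [0, 0, 0], "dr": [0.1, 0, 0]},
])

```text
t: 6.45
ee_pos: [454.5, -135.3, 239.0]
orientation: [-1.924, 0.522, 1.928]
ft_force: [0.3, -0.2, -3.1]
width: 15.6
```

Request:
apply_moves([
  {"gripper": 0, "delta_pos": [0, 0, 0], "dr": [0.06, 0, 0]},
  {"gripper": 0, "delta_pos": [0, 0, 0], "dr": [0.02, 0, 0]},
  {"gripper": 0, "delta_pos": [0, 0, 0], "dr": [0, 0, 0]},
  {"gripper": 0, "delta_pos": [0, 0, 0], "dr": [0, 0, 0]},
  {"gripper": 0, "delta_pos": [0, 0, 0], "dr": [0, 0, 0]},
])

```text
t: 6.87
ee_pos: [455.0, -135.2, 239.1]
orientation: [-1.88, 0.583, 1.882]
ft_force: [0.0, 0.1, -3.9]
width: 15.7
```

```bash
python3 rec.py
python3 - <<'E'
from plan import *
d=cap('side','d3')
o=ctrl.get_obs();C=R.from_rotvec(o['orientation']);print(o['moment'])
g=o['ee_pos']+C.apply([-1.1,0,0]);T=tool(-.6,0,0,-1);rel(np.array([455,-135,225])-[0,0,11],T,2)
# pour rows: roll about tub x through the grip point, grip fixed
r=2.1;n=21
a=tool(-.6,0,0,-1);b=tool(-.6,0,r/n,-1)
print('roll row dr',(a.inv()*b).as_rotvec().round(4),'dpos(cm)',(a.inv().apply(b.apply([1.1,0,0])-a.apply([1.1,0,0]))).round(4))
E
```

```text
[-0.312  0.19   1.944 -0.003  1.008  1.858] [ 455.  -135.2  239.1] 
 [[-0.002 -0.563 -0.826]
 [-0.002 -0.826  0.563]
 [-1.     0.003  0.001]] 6.8667 15.674732936562126 [ 0.   0.1 -3.9]
[ 0.31657913  0.31881597 -0.0125766 ]
cur [ 455.1 -135.3  239.1] shift in cur axes cm [ 2.51 -0.02  0.02] in final axes [ 2.51 -0.02  0.02] rot [ 0.001  0.    -0.003] min rows 0.6
per row n=2 [ 1.26 -0.01  0.01] [ 0.0007  0.0002 -0.0013]
roll row dr [ 0.   0.  -0.1] dpos(cm) [-0.0055 -0.1098 -0.    ]
```

View pics/d3.png

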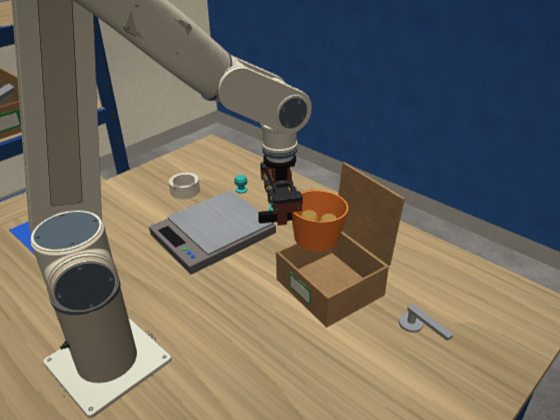

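Request:
apply_moves([
  {"gripper": 0, "delta_pos": [0.5, -0.04, 0], "dr": [0, 0, -0.04]},
  {"gripper": 0, "delta_pos": [0.8, -0.09, 0], "dr": [0, 0, -0.08]},
  {"gripper": 0, "delta_pos": [0.8, -0.19, 0], "dr": [0, 0, -0.1]},
  {"gripper": 0, "delta_pos": [0, -0.11, 0], "dr": [0, 0, -0.1]},
  {"gripper": 0, "delta_pos": [0, -0.11, 0], "dr": [0, 0, -0.1]},
])

```text
t: 7.33
ee_pos: [459.1, -129.9, 219.3]
orientation: [-1.831, 0.162, 1.601]
ft_force: [0.4, 0.1, -4.0]
width: 16.0
```

Request:
apply_moves([
  {"gripper": 0, "delta_pos": [0, -0.11, 0], "dr": [0, 0, -0.1]},
  {"gripper": 0, "delta_pos": [0, -0.11, 0], "dr": [0, 0, -0.1]},
  {"gripper": 0, "delta_pos": [0, -0.11, 0], "dr": [0, 0, -0.1]},
  {"gripper": 0, "delta_pos": [0, -0.11, 0], "dr": [0, 0, -0.1]},
  {"gripper": 0, "delta_pos": [0, -0.11, 0], "dr": [0, 0, -0.1]},
])

```text
t: 7.75
ee_pos: [461.7, -127.5, 222.6]
orientation: [-1.701, -0.274, 1.245]
ft_force: [-0.1, 2.0, -4.4]
width: 15.8
```

```bash
python3 rec.py
```

```text
[-0.811  0.396  2.07   0.994  1.192  0.715] [ 461.7 -127.5  222.6] 
 [[ 0.451 -0.34  -0.825]
 [ 0.655 -0.501  0.565]
 [-0.606 -0.796 -0.003]] 7.75 15.819816520651681 [-0.1  2.  -4.4]
```

Request:
apply_moves([
  {"gripper": 0, "delta_pos": [0, -0.09, 0], "dr": [0, 0, -0.08]},
  {"gripper": 0, "delta_pos": [0, -0.09, 0], "dr": [0, 0, -0.08]},
  {"gripper": 0, "delta_pos": [0, -0.09, 0], "dr": [0, 0, -0.08]},
  {"gripper": 0, "delta_pos": [0, -0.09, 0], "dr": [0, 0, -0.08]},
  {"gripper": 0, "delta_pos": [0, -0.09, 0], "dr": [0, 0, -0.08]},
])

```text
t: 8.17
ee_pos: [462.8, -125.7, 225.6]
orientation: [-1.55, -0.581, 0.949]
ft_force: [-0.3, -0.7, -3.9]
width: 16.1
```

Request:
apply_moves([
  {"gripper": 0, "delta_pos": [0, -0.09, 0], "dr": [0, 0, -0.08]},
  {"gripper": 0, "delta_pos": [0, -0.09, 0], "dr": [0, 0, -0.08]},
  {"gripper": 0, "delta_pos": [0, -0.07, 0], "dr": [0, 0, -0.06]},
  {"gripper": 0, "delta_pos": [0, -0.07, 0], "dr": [0, 0, -0.06]},
  {"gripper": 0, "delta_pos": [0, -0.07, 0], "dr": [0, 0, -0.06]},
])

```text
t: 8.58
ee_pos: [463.2, -125.0, 228.9]
orientation: [-1.394, -0.814, 0.69]
ft_force: [-0.1, 0.4, -3.9]
width: 16.1
```

Request:
apply_moves([
  {"gripper": 0, "delta_pos": [0, -0.07, 0], "dr": [0, 0, -0.06]},
  {"gripper": 0, "delta_pos": [0, -0.07, 0], "dr": [0, 0, -0.06]},
  {"gripper": 0, "delta_pos": [0, -0.07, 0], "dr": [0, 0, -0.06]},
  {"gripper": 0, "delta_pos": [0, -0.07, 0], "dr": [0, 0, -0.06]},
  {"gripper": 0, "delta_pos": [0, -0.07, 0], "dr": [0, 0, -0.06]},
])

```text
t: 9.0
ee_pos: [463.0, -125.3, 232.4]
orientation: [-1.238, -0.998, 0.458]
ft_force: [0.5, 0.7, -3.5]
width: 15.7
```

```bash
python3 rec.py;python3 - <<'E'
from h import *
cap('side','d4')
E
```

```text
[-0.887  1.015  1.988  1.341  1.993  0.145] [ 463.  -125.3  232.4] 
 [[ 0.523  0.214 -0.825]
 [ 0.765  0.31   0.565]
 [ 0.377 -0.926 -0.001]] 9.0 15.746425308087037 [ 0.5  0.7 -3.5]
```

View pics/d4.png

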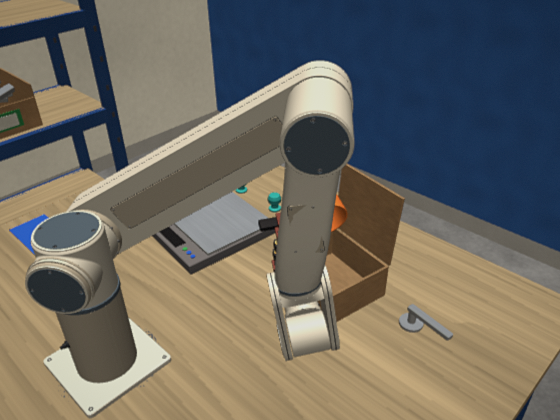

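The arm hides the tub in this view (orange edge at 340,210). Force still shows about 3.5 N, so I wait and tip a little more.

Request:
apply_moves([
  {"gripper": 0, "delta_pos": [0, -0.06, 0], "dr": [0, 0, -0.05]},
  {"gripper": 0, "delta_pos": [0, -0.06, 0], "dr": [0, 0, -0.05]},
  {"gripper": 0, "delta_pos": [0, -0.06, 0], "dr": [0, 0, -0.05]},
  {"gripper": 0, "delta_pos": [0, 0, 0], "dr": [0, 0, 0]},
  {"gripper": 0, "delta_pos": [0, 0, 0], "dr": [0, 0, 0]},
])

```text
t: 9.47
ee_pos: [462.3, -125.2, 234.4]
orientation: [-1.154, -1.081, 0.344]
ft_force: [-0.3, -0.4, -0.9]
width: 15.9
```

Request:
apply_moves([
  {"gripper": 0, "delta_pos": [0, 0, 0], "dr": [0, 0, 0]},
  {"gripper": 0, "delta_pos": [0, 0, 0], "dr": [0, 0, 0]},
  {"gripper": 0, "delta_pos": [0, 0, 0], "dr": [0, 0, 0]},
  {"gripper": 0, "delta_pos": [0, 0, 0], "dr": [0, 0, 0]},
  {"gripper": 0, "delta_pos": [0, 0, 0], "dr": [0, 0, 0]},
])

```text
t: 9.88
ee_pos: [462.0, -125.6, 235.3]
orientation: [-1.153, -1.082, 0.341]
ft_force: [-0.1, 0.6, -1.0]
width: 15.7
```

```bash
python3 rec.py;python3 - <<'E'
from h import *
a=cap('scene','s5');b=cap('wrist','w5')
cv2.imwrite('pics/v5.png',cv2.resize(np.hstack([a['img'],b['img']])[:,:,::-1],(800,300),interpolation=cv2.INTER_AREA))
im=np.hstack([cv2.resize(a['img'][90:290,130:350],(440,400)),cv2.resize(b['img'],(360,400))])
cv2.imwrite('pics/v5.png',im[:,:,::-1])
E
```

```text
[-0.848  1.094  1.964  1.372  2.125  0.095] [ 462.  -125.6  235.3] 
 [[ 0.485  0.289 -0.825]
 [ 0.71   0.421  0.564]
 [ 0.511 -0.86  -0.   ]] 9.8833 15.703838737909644 [-0.1  0.6 -1. ]
```

View pics/v5.png

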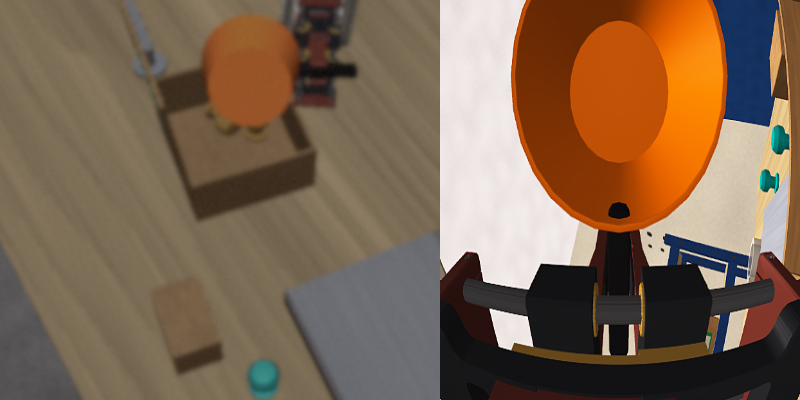

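The tub is empty (wrist view) and knobs show in the box at (230,115) and (255,130). I roll it back upright.

Request:
apply_moves([
  {"gripper": 0, "delta_pos": [0, 0.07, 0], "dr": [0, 0, 0.06]},
  {"gripper": 0, "delta_pos": [0, 0.11, 0], "dr": [0, 0, 0.1]},
  {"gripper": 0, "delta_pos": [0, 0.12, 0], "dr": [0, 0, 0.11]},
  {"gripper": 0, "delta_pos": [0, 0.12, 0], "dr": [0, 0, 0.11]},
  {"gripper": 0, "delta_pos": [0, 0.12, 0], "dr": [0, 0, 0.11]},
])

```text
t: 10.4
ee_pos: [462.7, -124.5, 229.4]
orientation: [-1.415, -0.783, 0.725]
ft_force: [1.0, 0.8, -0.5]
width: 15.6
```

Request:
apply_moves([
  {"gripper": 0, "delta_pos": [0, 0.12, 0], "dr": [0, 0, 0.11]},
  {"gripper": 0, "delta_pos": [0, 0.12, 0], "dr": [0, 0, 0.11]},
  {"gripper": 0, "delta_pos": [0, 0.12, 0], "dr": [0, 0, 0.11]},
  {"gripper": 0, "delta_pos": [0, 0.12, 0], "dr": [0, 0, 0.11]},
  {"gripper": 0, "delta_pos": [0, 0.12, 0], "dr": [0, 0, 0.11]},
])

```text
t: 10.82
ee_pos: [462.0, -125.3, 224.3]
orientation: [-1.649, -0.387, 1.141]
ft_force: [-0.3, 1.1, -1.2]
width: 15.9
```

Request:
apply_moves([
  {"gripper": 0, "delta_pos": [0, 0.12, 0], "dr": [0, 0, 0.11]},
  {"gripper": 0, "delta_pos": [0, 0.12, 0], "dr": [0, 0, 0.11]},
  {"gripper": 0, "delta_pos": [0, 0.12, 0], "dr": [0, 0, 0.11]},
  {"gripper": 0, "delta_pos": [0, 0.12, 0], "dr": [0, 0, 0.11]},
  {"gripper": 0, "delta_pos": [0, 0.12, 0], "dr": [0, 0, 0.11]},
])

```text
t: 11.23
ee_pos: [459.8, -128.2, 220.3]
orientation: [-1.811, 0.08, 1.537]
ft_force: [-0.3, -0.7, -2.6]
width: 15.5
```

Request:
apply_moves([
  {"gripper": 0, "delta_pos": [0, 0.12, 0], "dr": [0, 0, 0.11]},
  {"gripper": 0, "delta_pos": [0, 0.12, 0], "dr": [0, 0, 0.11]},
  {"gripper": 0, "delta_pos": [0, 0.12, 0], "dr": [0, 0, 0.11]},
  {"gripper": 0, "delta_pos": [-0.5, 0.12, 0], "dr": [0, 0, 0.11]},
  {"gripper": 0, "delta_pos": [-1.0, 0.05, 0], "dr": [0, 0, 0.06]},
])

```text
t: 11.65
ee_pos: [455.6, -132.8, 232.8]
orientation: [-1.879, 0.568, 1.874]
ft_force: [1.0, 1.5, -2.3]
width: 15.7
```

```bash
python3 rec.py;python3 - <<'E'
from plan import *
T=tool(-.105,0,0,-1); rel(np.array([441,212.6,175]),T,16)
d=cap('wrist','w6'); 
E
```

```text
[-0.316  0.197  1.953  0.013  0.99   1.847] [ 455.6 -132.8  232.8] 
 [[ 0.005 -0.563 -0.826]
 [ 0.01  -0.826  0.563]
 [-1.    -0.011  0.001]] 11.65 15.713203844482878 [ 1.   1.5 -2.3]
cur [ 455.6 -132.8  232.8] shift in cur axes cm [  6.11 -27.64  20.66] in final axes [  5.78 -34.19   5.08] rot [-0.493 -0.002  0.011] min rows 8.4
per row n=16 [ 0.38 -1.73  1.29] [-0.0308 -0.0001  0.0007]
```

Request:
apply_moves([
  {"gripper": 0, "delta_pos": [0, 0, 0], "dr": [-0.06, 0, 0.006]},
  {"gripper": 0, "delta_pos": [0, 0, 0], "dr": [-0.11, 0, 0.005]},
  {"gripper": 0, "delta_pos": [0, 0, 0], "dr": [-0.11, 0, 0]},
  {"gripper": 0, "delta_pos": [0, 0, 0], "dr": [-0.11, 0, 0]},
  {"gripper": 0, "delta_pos": [0, 0, 0], "dr": [-0.1, 0, 0]},
])

```text
t: 12.12
ee_pos: [455.4, -133.2, 232.2]
orientation: [-2.167, 0.104, 2.162]
ft_force: [0.0, -0.5, -1.5]
width: 15.4
```

Request:
apply_moves([
  {"gripper": 0, "delta_pos": [0, -1.0, 0.3], "dr": [0, 0, 0]},
  {"gripper": 0, "delta_pos": [0, -2.0, 0.5], "dr": [0, 0, 0]},
  {"gripper": 0, "delta_pos": [0, -2.6, 0.5], "dr": [0, 0, 0]},
  {"gripper": 0, "delta_pos": [0, -2.8, 0.5], "dr": [0, 0, 0]},
  {"gripper": 0, "delta_pos": [0, -2.8, 0.5], "dr": [0, 0, 0]},
])

```text
t: 12.53
ee_pos: [444.4, -18.2, 233.0]
orientation: [-2.162, 0.116, 2.157]
ft_force: [0.2, 0.2, -1.3]
width: 15.9
```

Request:
apply_moves([
  {"gripper": 0, "delta_pos": [0, -2.8, 0.5], "dr": [0, 0, 0]},
  {"gripper": 0, "delta_pos": [0, -2.8, 0.5], "dr": [0, 0, 0]},
  {"gripper": 0, "delta_pos": [0, -2.8, 0.5], "dr": [0, 0, 0]},
  {"gripper": 0, "delta_pos": [0, -2.8, 0.5], "dr": [0, 0, 0]},
  {"gripper": 0, "delta_pos": [0, -2.8, 0.5], "dr": [0, 0, 0]},
])

```text
t: 12.95
ee_pos: [434.7, 123.8, 233.7]
orientation: [-2.163, 0.116, 2.158]
ft_force: [0.2, 0.4, -1.1]
width: 15.5
```

Request:
apply_moves([
  {"gripper": 0, "delta_pos": [0.8, -2.8, 0.3], "dr": [0, 0, 0]},
  {"gripper": 0, "delta_pos": [1.4, -2.4, 0], "dr": [0, 0, 0]},
  {"gripper": 0, "delta_pos": [1.4, -1.9, 0], "dr": [0, 0, 0]},
  {"gripper": 0, "delta_pos": [1.4, -1.2, 0], "dr": [0, 0, 0]},
  {"gripper": 0, "delta_pos": [0.8, -0.7, 0], "dr": [0, 0, 0]},
])

```text
t: 13.37
ee_pos: [441.7, 213.5, 175.0]
orientation: [-2.163, 0.115, 2.161]
ft_force: [-0.2, 0.0, -2.3]
width: 15.7
```

Run:
```python
from plan import *
d=cap('wrist','w7'); cap('side','d7')
T=tool(-.105,0,0,-1); rel(np.array([441,212.6,116]),T,5);o=ctrl.get_obs();print(o['t'],o['moment'],R.from_rotvec(o['orientation']).as_matrix().round(3))
# tub tilt check: handle axis / rim in side depth
W=cloud(dict(np.load('pics/d7.npz')));im=np.load('pics/d7.npz')['img'];h=cv2.cvtColor(im,cv2.COLOR_RGB2HSV)
with np.errstate(invalid='ignore'): m=(h[...,0]<14)&(h[...,1]>150)&(W[...,2]>60)&(W[...,1]>80)&(W[...,0]>440)
P=W[m];print(len(P),np.percentile(P,[1,99],axis=0).round(1))
for lo in range(460,610,25):
    s=P[(P[:,0]>lo)&(P[:,0]<lo+25)]
    if len(s)>5: print(lo,np.percentile(s[:,2],[1,99]).round(1))
cv2.imwrite('pics/d7c.png',cv2.resize(np.vstack([im[120:270,130:330]]),None,fx=3,fy=3)[:,:,::-1])
```

```text
cur [441.7 212.6 175.1] shift in cur axes cm [5.91 0.03 0.07] in final axes [5.91 0.01 0.07] rot [-0.005 -0.     0.004] min rows 1.4
per row n=5 [1.18 0.01 0.01] [-0.001  -0.      0.0008]
13.4667 [ 0.02356468  0.20904547 -0.0388502 ] [[ 0.    -0.11  -0.994]
 [ 0.004 -0.994  0.11 ]
 [-1.    -0.004 -0.   ]]
1547 [[445.  130.5 106. ]
 [603.1 261.6 293.9]]
460 [107.8 273.1]
485 [105.8 198.6]
510 [104.3 198. ]
535 [104.4 197.7]
560 [125.8 197.1]
585 [131.6 195.7]
```

View pics/d7c.png

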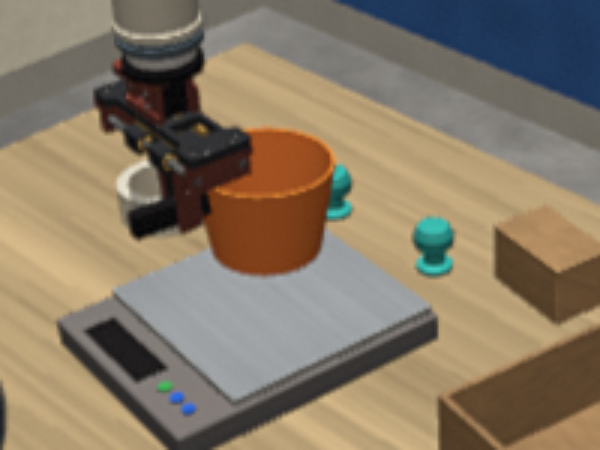

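Request:
apply_moves([
  {"gripper": 0, "delta_pos": [1.2, 0, 0], "dr": [0, 0, 0.004]},
  {"gripper": 0, "delta_pos": [1.6, 0, 0.07], "dr": [0, 0, 0]},
  {"gripper": 0, "delta_pos": [1.3, 0, 0], "dr": [0, 0, 0]},
  {"gripper": 0, "delta_pos": [0.8, 0, 0], "dr": [0, 0, 0]},
  {"gripper": 0, "delta_pos": [0.4, 0, 0], "dr": [0, 0, 0]},
])

```text
t: 13.88
ee_pos: [442.4, 211.5, 122.7]
orientation: [-2.167, 0.12, 2.161]
ft_force: [0.6, 0.1, -2.0]
width: 15.6
```

Request:
apply_moves([
  {"gripper": 0, "delta_pos": [0.15, 0, 0], "dr": [0, 0, 0]},
  {"gripper": 0, "delta_pos": [0.15, 0, 0], "dr": [0, 0, 0]},
  {"gripper": 0, "delta_pos": [0.1, 0, 0], "dr": [0, 0, 0]},
  {"gripper": 0, "delta_pos": [0, 0, 0], "dr": [0, 0, 0]},
  {"gripper": 0, "delta_pos": [0, 0, 0], "dr": [0, 0, 0]},
])

```text
t: 14.3
ee_pos: [443.3, 212.6, 120.2]
orientation: [-2.169, 0.117, 2.159]
ft_force: [-0.9, -2.2, 1.4]
width: 15.9
```

```bash
python3 rec.py
```

```text
[ 4.230e-01  3.990e-01  1.999e+00 -1.000e-03  7.380e-01  2.104e+00] [443.3 212.6 120.2] 
 [[ 0.005 -0.109 -0.994]
 [ 0.001 -0.994  0.109]
 [-1.    -0.002 -0.005]] 14.3 15.854678361478886 [-0.9 -2.2  1.4]
```

Request:
apply_moves([
  {"gripper": 0, "delta_pos": [0.1, 0, 0], "dr": [0, 0, 0]},
  {"gripper": 0, "delta_pos": [0.1, 0, 0], "dr": [0, 0, 0]},
  {"gripper": 0, "delta_pos": [0.1, 0, 0], "dr": [0, 0, 0]},
  {"gripper": 0, "delta_pos": [0, 0, 0], "dr": [0, 0, 0]},
  {"gripper": 0, "delta_pos": [0, 0, 0], "dr": [0, 0, 0]},
])

```text
t: 14.72
ee_pos: [442.9, 212.6, 116.6]
orientation: [-2.169, 0.117, 2.161]
ft_force: [-1.8, 0.8, 3.6]
width: 16.0
```

Request:
apply_moves([
  {"gripper": 0, "delta_pos": [0.1, 0, 0], "dr": [0, 0, 0]},
  {"gripper": 0, "delta_pos": [0.1, 0, 0], "dr": [0, 0, 0]},
  {"gripper": 0, "delta_pos": [0, 0, 0], "dr": [0, 0, 0]},
  {"gripper": 0, "delta_pos": [0, 0, 0], "dr": [0, 0, 0]},
  {"gripper": 0, "delta_pos": [0, 0, 0], "dr": [0, 0, 0]},
])

```text
t: 15.13
ee_pos: [442.9, 212.6, 114.5]
orientation: [-2.168, 0.117, 2.161]
ft_force: [-2.6, 2.3, 2.7]
width: 15.5
```

```bash
python3 rec.py
python3 - <<'E'
from h import *
print(ctrl.get_obs()['moment'])
d=cap('side','d8');im=d['img'];W=cloud(d);h=cv2.cvtColor(im,cv2.COLOR_RGB2HSV)
with np.errstate(invalid='ignore'): m=(h[...,0]<14)&(h[...,1]>150)&(W[...,2]>35)&(W[...,2]<170)&(W[...,1]>80)&(W[...,0]>440)
P=W[m]
for lo in range(485,610,25):
    s=P[(P[:,0]>lo)&(P[:,0]<lo+25)]
    if len(s)>5: print(lo,np.percentile(s[:,2],[1,99]).round(1))
E
```

```text
[ 4.240e-01  4.090e-01  2.002e+00 -1.000e-03  7.270e-01  2.104e+00] [442.9 212.6 114.5] 
 [[ 0.004 -0.109 -0.994]
 [ 0.001 -0.994  0.109]
 [-1.    -0.002 -0.004]] 15.1333 15.546363991285283 [-2.6  2.3  2.7]
[ 0.10567595  0.15358388 -0.05089851]
485 [ 48.  142.7]
510 [ 49.3 144.1]
535 [ 51.  144.3]
560 [ 63.1 143.7]
585 [ 72.8 143.5]
```

Level again and at the original grasp height. Releasing.

Request:
apply_moves([
  {"gripper": 30, "delta_pos": [0, 0, 0], "dr": [0, 0, 0]},
  {"gripper": 60, "delta_pos": [0, 0, 0], "dr": [0, 0, 0]},
  {"gripper": 60, "delta_pos": [0, 0, 0], "dr": [0, 0, 0]},
  {"gripper": 60, "delta_pos": [0, 0, 0], "dr": [0, 0, 0]},
  {"gripper": 60, "delta_pos": [0, 0, 0], "dr": [0, 0, 0]},
])

```text
t: 15.6
ee_pos: [442.8, 212.4, 114.5]
orientation: [-2.168, 0.117, 2.161]
ft_force: [-0.6, -0.5, 0.1]
width: 45.5
```

Request:
apply_moves([
  {"gripper": 60, "delta_pos": [0, 0, 0], "dr": [0, 0, 0]},
  {"gripper": 60, "delta_pos": [0, 0, 0], "dr": [0, 0, 0]},
  {"gripper": 60, "delta_pos": [-1, 0, 0], "dr": [0, 0, 0]},
  {"gripper": 60, "delta_pos": [-2, 0, 0], "dr": [0, 0, 0]},
  {"gripper": 60, "delta_pos": [-3, 0, 0], "dr": [0, 0, 0]},
])

```text
t: 16.02
ee_pos: [441.1, 211.7, 173.9]
orientation: [-2.165, 0.12, 2.166]
ft_force: [0.5, 0.4, 0.2]
width: 52.6
```

Request:
apply_moves([
  {"gripper": 0, "delta_pos": [-3.5, 0, 0], "dr": [0, 0, 0]},
  {"gripper": 0, "delta_pos": [-3.5, 0, 0], "dr": [0, 0, 0]},
  {"gripper": 0, "delta_pos": [-3, 0, 0], "dr": [0, 0, 0]},
  {"gripper": 0, "delta_pos": [-2, 0, 0], "dr": [0, 0, 0]},
  {"gripper": 0, "delta_pos": [-1, 0, 0], "dr": [0, 0, 0]},
])

```text
t: 16.43
ee_pos: [443.2, 212.8, 308.5]
orientation: [-2.173, 0.114, 2.154]
ft_force: [0.1, -0.7, 0.1]
width: 23.0
```

```bash
python3 rec.py
python3 - <<'E'
from h import *
d=cap('side','d9');s=cap('scene','s9');im=d['img'];W=cloud(d);h=cv2.cvtColor(im,cv2.COLOR_RGB2HSV)
with np.errstate(invalid='ignore'):
  m=(h[...,0]<14)&(h[...,1]>150)&(W[...,2]>35)&(W[...,2]<170)&(W[...,1]>80)&(W[...,0]>440)
  P=W[m];print(np.percentile(P,[1,99],axis=0).round(1))
  # lid plane
  L=(W[...,2]>120)&(W[...,2]<320)&(W[...,1]<-110)&(W[...,1]>-350)&(W[...,0]>600)&(W[...,0]<760)&(h[...,1]>90)
  Q=W[L];c=np.median(Q,0);Q=Q[np.abs(Q-c).max(1)<140];n=np.linalg.svd(Q-Q.mean(0),full_matrices=False)[2][2];print('lid',len(Q),Q.mean(0),n,Q[:,2].max())
a=np.hstack([cv2.resize(im[140:330,130:430],(450,285)),cv2.resize(s['img'][90:280,130:360],(345,285))])
cv2.imwrite('pics/v9.png',a[:,:,::-1])
E
```

```text
[ 4.240e-01  1.290e-01  1.843e+00 -1.000e-03  1.160e+00  2.104e+00] [443.2 212.8 308.5] 
 [[ 0.009 -0.109 -0.994]
 [ 0.003 -0.994  0.109]
 [-1.    -0.004 -0.008]] 16.4333 23.039101841538013 [ 0.1 -0.7  0.1]
[[467.7 131.6  51.1]
 [603.8 270.4 144. ]]
lid 3942 [ 660.65766161 -249.20673958  213.58345853] [-0.97586727  0.19663058  0.09497095] 300.24348789715833
```

View pics/v9.png

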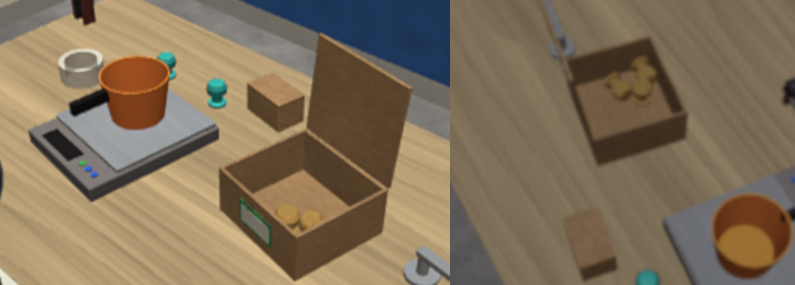

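Left view: the tub stands upright on the platform, handle at (90,103). Right view: the three knobs lie in the box corner, around (635,80). Lid angle is about 1.67. Next I carry the closed fingers over the lid to behind it.

Request:
apply_moves([
  {"gripper": 0, "delta_pos": [-2.0, 1.1, -0.8], "dr": [0.02, 0, 0]},
  {"gripper": 0, "delta_pos": [-1.5, 1.7, -1.2], "dr": [0.02, 0, 0]},
  {"gripper": 0, "delta_pos": [-0.7, 2.2, -1.6], "dr": [0.02, 0, 0]},
  {"gripper": 0, "delta_pos": [0, 2.4, -1.7], "dr": [0.02, 0, 0]},
  {"gripper": 0, "delta_pos": [0, 2.5, -1.8], "dr": [0, 0, 0]},
])

```text
t: 16.95
ee_pos: [496.5, 102.5, 345.3]
orientation: [-2.123, 0.201, 2.12]
ft_force: [-0.3, 0.7, -0.4]
width: 0.5
```

Request:
apply_moves([
  {"gripper": 0, "delta_pos": [0, 2.5, -1.8], "dr": [0, 0, 0]},
  {"gripper": 0, "delta_pos": [0, 2.5, -1.8], "dr": [0, 0, 0]},
  {"gripper": 0, "delta_pos": [0, 2.5, -1.8], "dr": [0, 0, 0]},
  {"gripper": 0, "delta_pos": [0, 2.5, -1.8], "dr": [0, 0, 0]},
  {"gripper": 0, "delta_pos": [0, 2.5, -1.8], "dr": [0, 0, 0]},
])

```text
t: 17.37
ee_pos: [561.1, -37.7, 344.4]
orientation: [-2.121, 0.2, 2.121]
ft_force: [0.3, 0.3, 0.8]
width: 0.3
```

Run:
```python
from plan import *
T=tool(-.199,0,0,-1); ax=np.array([.98,-.197,0]);H=np.array([651,-239.5,100])
rel(H+55*ax+[0,0,247],T,10); print(ctrl.get_obs()['width'])
```

```text
cur [561.1 -37.7 344.4] shift in cur axes cm [ -0.29  18.17 -18.13] in final axes [ -0.26  18.   -18.3 ] rot [0.009 0.    0.001] min rows 6.2
per row n=10 [-0.03  1.82 -1.81] [0.0009 0.     0.0001]
0.25505296865553645
```

Request:
apply_moves([
  {"gripper": 0, "delta_pos": [0, 2.5, -2.5], "dr": [0, 0, 0]},
  {"gripper": 0, "delta_pos": [0, 2.5, -2.5], "dr": [0, 0, 0]},
  {"gripper": 0, "delta_pos": [0, 2.5, -2.5], "dr": [0, 0, 0]},
  {"gripper": 0, "delta_pos": [0, 2.4, -2.4], "dr": [0, 0, 0]},
  {"gripper": 0, "delta_pos": [0, 2.3, -2.3], "dr": [0, 0, 0]},
])

```text
t: 17.78
ee_pos: [658.4, -180.6, 344.0]
orientation: [-2.121, 0.2, 2.121]
ft_force: [-1.1, 1.3, -0.4]
width: 0.6
```

Request:
apply_moves([
  {"gripper": 0, "delta_pos": [0, 2.2, -2.2], "dr": [0.009, 0, 0]},
  {"gripper": 0, "delta_pos": [0, 1.7, -1.8], "dr": [0, 0, 0]},
  {"gripper": 0, "delta_pos": [0, 1.2, -1.2], "dr": [0, 0, 0]},
  {"gripper": 0, "delta_pos": [0, 0.6, -0.6], "dr": [0, 0, 0]},
  {"gripper": 0, "delta_pos": [0, 0.2, -0.2], "dr": [0, 0, 0]},
])

```text
t: 18.2
ee_pos: [705.6, -249.5, 344.1]
orientation: [-2.115, 0.209, 2.116]
ft_force: [0.1, -0.4, -0.1]
width: 0.5
```

Run:
```python
from plan import *
T=tool(-.199,0,0,-1); ax=np.array([.98,-.197,0]);H=np.array([651,-239.5,100])
d=cap('side','d10');rel(H+55*ax+[0,0,170],T,10); print(ctrl.get_obs()['t'])
W=cloud(d);print(W[200,365])
cv2.imwrite('pics/d10c.png',cv2.resize(d['img'][90:300,270:450,::-1],None,fx=2.8,fy=2.8))
```

```text
cur [ 705.5 -249.   344.8] shift in cur axes cm [7.48 0.16 0.04] in final axes [7.48 0.14 0.03] rot [-0.    -0.     0.002] min rows 1.8
per row n=10 [0.75 0.02 0.  ] [-0.     -0.      0.0002]
18.25
[ 665.3013857  -234.95480216  235.54228825]
```

View pics/d10c.png

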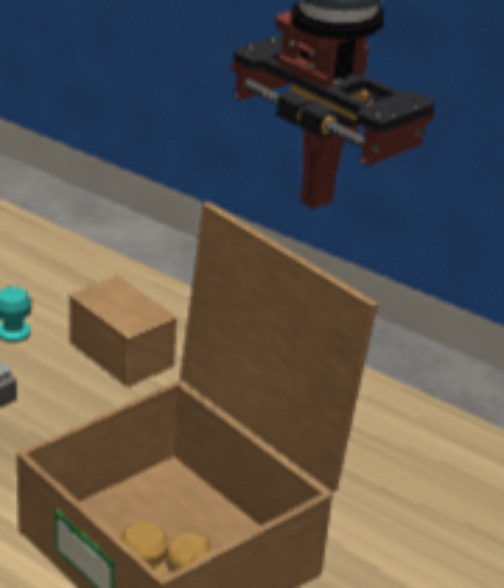

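The fingers (320,200 in the crop) are behind and above the lid. I descend, then follow the lid's arc.

Request:
apply_moves([
  {"gripper": 0, "delta_pos": [1.0, 0, 0], "dr": [0, 0, 0]},
  {"gripper": 0, "delta_pos": [1.9, 0.14, 0], "dr": [0, 0, 0]},
  {"gripper": 0, "delta_pos": [2.0, 0, 0], "dr": [0, 0, 0]},
  {"gripper": 0, "delta_pos": [1.7, 0, 0], "dr": [0, 0, 0]},
  {"gripper": 0, "delta_pos": [0.6, 0, 0], "dr": [0, 0, 0]},
])

```text
t: 18.67
ee_pos: [703.8, -248.0, 271.3]
orientation: [-2.115, 0.206, 2.118]
ft_force: [0.3, 0.4, -0.6]
width: 0.5
```

Run:
```python
from plan import *
ax=np.array([.98,-.197,0]);H=np.array([651,-239.5,100]);o=ctrl.get_obs()
s=(o['ee_pos']-H)@ax;z=o['ee_pos'][2];print(s,z,o['ft_force'].round(1),o['t'])
rho=165;ph=np.r_[np.linspace(1.57,.15,25),np.linspace(.12,0,5)]
S=-rho*np.cos(ph)+7*np.sin(ph)+10;Z=100+rho*np.sin(ph)+7*np.cos(ph)+8
print('first',S[0]-s,Z[0]-z)
for i in range(29): print(i+1,round(ph[i+1],2),'dx',round((Z[i]-Z[i+1])/10,2),'dz',round((S[i]-S[i+1])/10,2),end=' | ' if i%2 else '\n')
```

```text
53.41771365871711 271.2976438627585 [ 0.3  0.4 -0.6] 18.6667
first -36.54910978546526 1.70787810796935
1 1.51 dx -0.01 dz 0.98
2 1.45 dx 0.05 dz 0.98 | 3 1.39 dx 0.1 dz 0.97
4 1.33 dx 0.16 dz 0.96 | 5 1.27 dx 0.22 dz 0.95
6 1.22 dx 0.27 dz 0.94 | 7 1.16 dx 0.33 dz 0.92
8 1.1 dx 0.38 dz 0.9 | 9 1.04 dx 0.43 dz 0.87
10 0.98 dx 0.49 dz 0.85 | 11 0.92 dx 0.54 dz 0.82
12 0.86 dx 0.58 dz 0.78 | 13 0.8 dx 0.63 dz 0.75
14 0.74 dx 0.67 dz 0.71 | 15 0.68 dx 0.71 dz 0.67
16 0.62 dx 0.75 dz 0.63 | 17 0.56 dx 0.79 dz 0.58
18 0.5 dx 0.82 dz 0.53 | 19 0.45 dx 0.85 dz 0.48
20 0.39 dx 0.88 dz 0.43 | 21 0.33 dx 0.9 dz 0.38
22 0.27 dx 0.92 dz 0.33 | 23 0.21 dx 0.94 dz 0.27
24 0.15 dx 0.95 dz 0.22 | 25 0.12 dx 0.49 dz 0.09
26 0.09 dx 0.49 dz 0.07 | 27 0.06 dx 0.49 dz 0.06
28 0.03 dx 0.49 dz 0.04 | 29 0.0 dx 0.49 dz 0.03
```

Request:
apply_moves([
  {"gripper": 0, "delta_pos": [0, 0, 0.6], "dr": [0, 0, 0]},
  {"gripper": 0, "delta_pos": [0, 0, 0.8], "dr": [0, 0, 0]},
  {"gripper": 0, "delta_pos": [0, 0, 0.8], "dr": [0, 0, 0]},
  {"gripper": 0, "delta_pos": [0, 0, 0.7], "dr": [0, 0, 0]},
  {"gripper": 0, "delta_pos": [0, 0, 0.7], "dr": [0, 0, 0]},
])

```text
t: 19.08
ee_pos: [670.3, -242.7, 276.6]
orientation: [-2.123, 0.21, 2.11]
ft_force: [0.4, -0.1, 1.1]
width: 0.4
```

Request:
apply_moves([
  {"gripper": 0, "delta_pos": [0, 0, 0.98], "dr": [0, 0, 0]},
  {"gripper": 0, "delta_pos": [0.05, 0, 0.98], "dr": [0, 0, 0]},
  {"gripper": 0, "delta_pos": [0.1, 0, 0.97], "dr": [0, 0, 0]},
  {"gripper": 0, "delta_pos": [0.16, 0, 0.96], "dr": [0, 0, 0]},
  {"gripper": 0, "delta_pos": [0.22, 0, 0.95], "dr": [0, 0, 0]},
])

```text
t: 19.5
ee_pos: [622.0, -233.1, 269.5]
orientation: [-2.12, 0.209, 2.113]
ft_force: [0.1, -0.1, 1.8]
width: 0.3
```

```bash
cat > st.py <<'E'
from plan import *
ax=np.array([.98,-.197,0]);H=np.array([651,-239.5,100]);o=ctrl.get_obs()
print('s',(o['ee_pos']-H)@ax,'lat',(o['ee_pos']-H)@[.197,.98,0],'z',o['ee_pos'][2],o['ft_force'].round(1),o['t'])
E
python3 st.py
```

```text
s -29.6516804966327 lat 0.5271213118151294 z 269.5405466556848 [ 0.1 -0.1  1.8] 19.5
```

```bash
cat > lid.py <<'E'
from h import *
import sys
d=cap('side',sys.argv[1]);W=cloud(d);h=cv2.cvtColor(d['img'],cv2.COLOR_RGB2HSV)
ax=np.array([.98,-.197,0]);H=np.array([651,-239.5,100])
D=W-H;s=D@ax;l=D@np.array([.197,.98,0]);z=D[...,2]
with np.errstate(invalid='ignore'):
    m=(np.abs(l)<105)&(np.hypot(s,z)>60)&(np.hypot(s,z)<215)&(z>8)&(s<40)&(h[...,1]>80)&(h[...,0]>8)&(h[...,0]<25)
a=np.arctan2(z[m],-s[m]);print(m.sum(),np.percentile(a,[5,25,50,75,95]).round(3),ctrl.get_obs()['ft_force'].round(1))
E
python3 lid.py d11
```

```text
1939 [1.267 1.276 1.282 1.288 1.302] [ 0.6  1.  -1.1]
```

The lid follows (1.28 rad, as planned). Continue along the arc.

Request:
apply_moves([
  {"gripper": 0, "delta_pos": [0.27, 0, 0.94], "dr": [0, 0, 0]},
  {"gripper": 0, "delta_pos": [0.33, 0, 0.92], "dr": [0, 0, 0]},
  {"gripper": 0, "delta_pos": [0.38, 0, 0.9], "dr": [0, 0, 0]},
  {"gripper": 0, "delta_pos": [0.43, 0, 0.87], "dr": [0, 0, 0]},
  {"gripper": 0, "delta_pos": [0.49, 0, 0.85], "dr": [0, 0, 0]},
])

```text
t: 19.97
ee_pos: [578.2, -224.2, 249.8]
orientation: [-2.12, 0.209, 2.113]
ft_force: [1.5, -0.2, 0.5]
width: 0.4
```

Request:
apply_moves([
  {"gripper": 0, "delta_pos": [0.54, 0, 0.82], "dr": [0, 0, 0]},
  {"gripper": 0, "delta_pos": [0.58, 0, 0.78], "dr": [0, 0, 0]},
  {"gripper": 0, "delta_pos": [0.63, 0, 0.75], "dr": [0, 0, 0]},
  {"gripper": 0, "delta_pos": [0.67, 0, 0.71], "dr": [0, 0, 0]},
  {"gripper": 0, "delta_pos": [0.71, 0, 0.67], "dr": [0, 0, 0]},
])

```text
t: 20.38
ee_pos: [542.0, -216.8, 218.2]
orientation: [-2.12, 0.209, 2.113]
ft_force: [0.2, 0.2, 1.2]
width: 0.5
```

Request:
apply_moves([
  {"gripper": 0, "delta_pos": [0.75, 0, 0.63], "dr": [0, 0, 0]},
  {"gripper": 0, "delta_pos": [0.79, 0, 0.58], "dr": [0, 0, 0]},
  {"gripper": 0, "delta_pos": [0.82, 0, 0.53], "dr": [0, 0, 0]},
  {"gripper": 0, "delta_pos": [0.85, 0, 0.48], "dr": [0, 0, 0]},
  {"gripper": 0, "delta_pos": [0.88, 0, 0.43], "dr": [0, 0, 0]},
])

```text
t: 20.8
ee_pos: [516.4, -211.6, 177.0]
orientation: [-2.12, 0.209, 2.113]
ft_force: [-0.4, 0.5, 0.6]
width: -0.0
```

```bash
python3 st.py; python3 lid.py d12
```

```text
s -137.41202361600227 lat 0.8190184373902198 z 176.98314435867218 [-0.4  0.5  0.6] 20.8
1308 [0.403 0.421 0.429 0.441 0.634] [ 0.5 -0.1 -1.2]
```

Request:
apply_moves([
  {"gripper": 0, "delta_pos": [0.9, 0, 0.38], "dr": [0, 0, 0]},
  {"gripper": 0, "delta_pos": [0.92, 0, 0.33], "dr": [0, 0, 0]},
  {"gripper": 0, "delta_pos": [0.9, 0, 0.27], "dr": [0, 0, 0]},
  {"gripper": 0, "delta_pos": [0.8, 0, 0.2], "dr": [0, 0, 0]},
  {"gripper": 0, "delta_pos": [0.6, 0, 0.12], "dr": [0, 0, 0]},
])

```text
t: 21.27
ee_pos: [503.8, -209.0, 135.5]
orientation: [-2.119, 0.209, 2.114]
ft_force: [0.3, 0.5, -0.3]
width: 0.4
```

Request:
apply_moves([
  {"gripper": 0, "delta_pos": [0.4, 0, 0.07], "dr": [0, 0, 0]},
  {"gripper": 0, "delta_pos": [0.4, 0, 0.05], "dr": [0, 0, 0]},
  {"gripper": 0, "delta_pos": [0.3, 0, 0.04], "dr": [0, 0, 0]},
  {"gripper": 0, "delta_pos": [0.3, 0, 0], "dr": [0, 0, 0]},
  {"gripper": 0, "delta_pos": [0.2, 0, 0], "dr": [0, 0, 0]},
])

```text
t: 21.68
ee_pos: [502.9, -208.8, 120.4]
orientation: [-2.12, 0.209, 2.113]
ft_force: [0.1, -0.7, 0.9]
width: 0.3
```

```bash
python3 st.py
python3 - <<'E'
from h import *
o=ctrl.get_obs();print(o['ft_force'].round(1))
E
```

```text
s -151.22338797068704 lat 0.8762753690601279 z 120.4457949358645 [ 0.1 -0.7  0.9] 21.6833
[ 0.1 -0.7  0.9]
```

Lower in 1 mm steps until the force rises.

Request:
apply_moves([
  {"gripper": 0, "delta_pos": [0.15, 0, 0], "dr": [0, 0, 0]},
  {"gripper": 0, "delta_pos": [0.1, 0, 0], "dr": [0, 0, 0]},
  {"gripper": 0, "delta_pos": [0.1, 0, 0], "dr": [0, 0, 0]},
  {"gripper": 0, "delta_pos": [0.1, 0, 0], "dr": [0, 0, 0]},
  {"gripper": 0, "delta_pos": [0, 0, 0], "dr": [0, 0, 0]},
])

```text
t: 22.1
ee_pos: [502.9, -208.8, 116.1]
orientation: [-2.12, 0.209, 2.113]
ft_force: [0.1, -0.5, -0.3]
width: 0.2
```

Request:
apply_moves([
  {"gripper": 0, "delta_pos": [0.05, 0, 0], "dr": [0, 0, 0]},
  {"gripper": 0, "delta_pos": [0.05, 0, 0], "dr": [0, 0, 0]},
  {"gripper": 0, "delta_pos": [0, 0, 0], "dr": [0, 0, 0]},
  {"gripper": 0, "delta_pos": [0, 0, 0], "dr": [0, 0, 0]},
  {"gripper": 0, "delta_pos": [0, 0, 0], "dr": [0, 0, 0]},
])

```text
t: 22.52
ee_pos: [503.0, -208.8, 115.8]
orientation: [-2.121, 0.209, 2.112]
ft_force: [-1.6, 0.2, 6.7]
width: 0.4
```

```bash
cat > lz.py <<'E'
from h import *
import sys
d=cap('side',sys.argv[1]);W=cloud(d)
D=W-np.array([651,-239.5,0]);s=D@[.98,-.197,0];l=D@[.197,.98,0];z=W[...,2];print(ctrl.get_obs()['ee_pos'],ctrl.get_obs()['ft_force'].round(1))
for a in range(-200,0,25):
    with np.errstate(invalid='ignore'): m=(s>a)&(s<a+25)&(np.abs(l)<100)&(z<140)&(z>80)
    print(a,m.sum(),np.nanmedian(z[m]).round(1),end='; ')
E
python3 lz.py d13
```

```text
[ 503.01979054 -208.85232904  115.78903573] [-1.5  0.9  6. ]
-200 771 104.9; -175 552 106.2; -150 415 106.3; -125 284 106.4; -100 241 106.4; -75 226 106.4; -50 255 106.1; -25 334 106.2;
```

The lid is flat at 106–107 mm (rim 100 + board 7), with 6.7 N against the rim, so it is closed. I lift off.

Request:
apply_moves([
  {"gripper": 0, "delta_pos": [0.05, 0, 0], "dr": [0, 0, 0]},
  {"gripper": 0, "delta_pos": [0, 0, 0], "dr": [0, 0, 0]},
  {"gripper": 0, "delta_pos": [-0.5, 0, 0], "dr": [0, 0, 0]},
  {"gripper": 0, "delta_pos": [-1.5, 0, 0], "dr": [0, 0, 0]},
  {"gripper": 0, "delta_pos": [-2.5, 0, 0], "dr": [0, 0, 0]},
])

```text
t: 22.98
ee_pos: [501.2, -208.2, 158.3]
orientation: [-2.115, 0.208, 2.117]
ft_force: [0.9, 0.2, 0.1]
width: 0.6
```

Request:
apply_moves([
  {"gripper": 0, "delta_pos": [-3, 0, 0], "dr": [0, 0, 0]},
  {"gripper": 0, "delta_pos": [-3, 0, 0], "dr": [0, 0, 0]},
  {"gripper": 0, "delta_pos": [-2, 0, 0], "dr": [0, 0, 0]},
  {"gripper": 0, "delta_pos": [-1, 0, 0], "dr": [0, 0, 0]},
  {"gripper": 0, "delta_pos": [0, 0, 0], "dr": [0, 0, 0]},
])

```text
t: 23.4
ee_pos: [503.6, -209.5, 252.0]
orientation: [-2.125, 0.211, 2.109]
ft_force: [-0.1, -0.5, -0.1]
width: 0.1
```

```bash
python3 lz.py d14
python3 - <<'E'
from h import *
a=cap('scene','s14')['img'];b=cv2.imread('pics/d14.png')[:,:,::-1]
cv2.imwrite('pics/v14.png',np.hstack([cv2.resize(b[140:350,120:470],(450,270)),cv2.resize(a[80:380,130:430],(340,270))])[:,:,::-1])
E
```

```text
[ 502.69514448 -209.07614006  250.17251227] [-0.6 -0.  -0.1]
-200 752 105.0; -175 514 106.0; -150 499 106.5; -125 477 106.7; -100 474 106.8; -75 451 106.4; -50 439 106.0; -25 410 106.0;
```

View pics/v14.png

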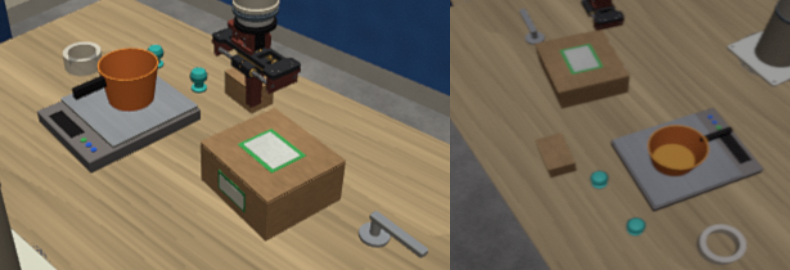

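The box is closed (crop 272,165), the tub is upright and empty on the scale, and the carton, tape and lever have not moved.

```bash
python3 -c "
from workcell import ctrl
print(ctrl.close_job())"
```

```text
the job is handed in; nothing more can be done
None
```

The job is done and handed in, at about 23.5 s of the 72 s allowed.

I gripped the tub by its handle and tipped it about 120° over the box. I then rolled it upright, stood it back on the scale platform and released it. After that I pushed the lid along its arc from behind until it was closed, and lifted the arm clear.

- **Knobs:** the tub looked empty in the wrist view. After the pour the scene view showed the knobs in the box. They lay close together in one corner, so I judged all three to be there but could not see each one separately.
- **Tub:** it came back slightly nose-down in the grip, so its front edge touched the platform first. It levelled under about 3.6 N before I released it. The last depth check on it, after release, put its rim at about 144 mm against 145 mm expected. The final picture shows it standing upright.
- **Lid:** its top measured about 106 mm, and 105 mm at the free edge, against a nominal 107 mm. This was unchanged after lift-off, and about 7 N of pressing did not move it further.
- **Other objects:** the carton, tape roll and door lever look unmoved, and at the end the robot touched nothing.

No check failed.

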